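Put the morning's samples away in their trays

ROBOT

A 6-joint arm with a two-finger parallel gripper is mounted at the origin on the work surface. World frame = base frame: x ahead of the robot, y to its left, z up, the work surface at z = 0. Lengths are in mm, angles in rad, forces in N, time in s.
With the tool pointing down it reaches from about 300 to 775 mm from the base axis. Payload 14.6 kg.
Tool frame: the origin (TCP) lies midway between the tips of the shut fingers; the grasp point (between the pads) lies 19 mm behind it; y points along the fingers, x is the direction in which the jaws open and shut, and the axes are right-handed (so a half turn about y gives the same grasp; the last joint's range is limited). The gripper opens to 94 mm and grips with 3 to 60 N. Pads are 16 mm wide; open, the fingers measure 119 mm over their backs; the gripper's body (75 mm by 177 mm) begins 78 mm behind the grasp point.
Start: joints at [1.061, 0.3, 1.521, -0, 1.321, -0.067], TCP at [235.655, 496.947, 205.446] pointing down, gripper open.
Joint ranges: [-3.03, 3.03], [-0.79, 2.21], [0.23, 2.52], [-1.04, 4.18], [0, 3.07], [-2.55, 2.55]. Speed limits (rad/s): [2.22, 2.22, 2.57, 3.14, 3.14, 3.14].

INTERFACE

Orientations are given as [roll, pitch, yaw] about the fixed x, y, z axes, in that order (R = Rz(yaw) Ry(pitch) Rx(roll)).
In Python, from cell import manip gives the robot as it stands.
- The arm moves only by the tool servo_tool, never from a script. Its argument "commands" is a list of rows, each an object with "dp": the shift along the tool's x, y, z in mm, a list of three; "turn": the turn, a rotation vector about the tool's x, y, z in degrees, a list of three. A call has 1 to 5 rows; each row is the pose to reach, as a shift and turn from the pose measured when the call began, along the tool's axes at that moment; what a row does not reach only later rows make up. A row lasts 1/12 s, in which the tool goes at most 41.7 mm and 7.16 degrees, less where a joint would pass 70% of its speed; a pose out of reach is approached as far as the arm can. A call with a gripper value outside its range is refused whole. "grip" is the gripper command: -1 is fully open, 1 is shut, values between are in proportion, set as the call begins (left out, the last holds). The fingers move at their own pace and stop on an object; "force" is the grip in N (left out, the last holds). Time passes only in rows, so rows that repeat a pose let the fingers close. It gives the time, the measured TCP pose, the force and the opening at its end, in the units of the state.
- manip.read_state(): the state, without advancing time (a new reading comes with each control period).
- manip.camera(name): name is "scene" or "top"; returns a dict with "img" (420x560x3 uint8, red, green, blue), "depth" (420x560 float32, mm along the optical axis (not along the pixel's ray), 0 where there is no reading), "K" (3x3 intrinsics, pixels), "R" (3x3) and "t" (3): a world point X has camera coordinates R X + t. Camera axes: x right, y down, z forward; pixel columns grow to the right and rows downward; lengths in mm; the calibration is good to about 2 mm. A picture is of the moment at which its call begins.
- manip.sign_off(): hands the job in, once; it reports no verdict.
The state is a dict: "clock": time; "joints": joint angles; "qd": joint speeds; "effort": joint torques, N m; "eef_pos": TCP position; "eef_rot": TCP orientation; "wrist_force": force on the tool from outside, world axes, zero at the start; "moment": the same for the moment, N m; "finger_gap": finger opening in mm.
Only numpy, scipy, OpenCV 4.12 (cv2) and the standard library are available. Lean on these libraries where they do the work, as an engineer would, in place of code of your own. Each camera call takes 0.05 s, during which the arm holds its last target.

TASK

Clear the mixed samples on the laboratory bench into the three grey trays: one wide lidded cup into each compartment of the large divided tray, one small glass vial into each compartment of the small divided tray, and the long slide box lengthways into the undivided tray. Stand everything upright and flat on its tray's floor, set down rather than dropped, and leave the reagent bottle and the timer where they are.

Things in the scene. Friction and masses are not known exactly. Their poses are not given: they have to be found in the camera images.
- cup_a_center (a point): wide specimen cup with a screw lid, white, standing upright: body 46 to 50 mm across, ribbed lid 53 mm across (top 16 mm), 60 mm tall. Point at its centre, 30 mm above its underside; z up its axis. Grip it across the lid with the fingers upright. The two cups are alike and interchangeable.
- cup_b_center (a point): wide specimen cup with a screw lid, white, standing upright: body 46 to 50 mm across, ribbed lid 53 mm across (top 16 mm), 60 mm tall. Point at its centre, 30 mm above its underside; z up its axis. Grip it across the lid with the fingers upright. The two cups are alike and interchangeable.
- vial_a_center (a point): small clear glass sample vial with a white cap, standing upright: body 27 mm in diameter, cap 25 mm, 60 mm tall. Point at its centre, 30 mm above its underside; z up its axis. The two vials are alike and interchangeable.
- vial_b_center (a point): small clear glass sample vial with a white cap, standing upright: body 27 mm in diameter, cap 25 mm, 60 mm tall. Point at its centre, 30 mm above its underside; z up its axis. The two vials are alike and interchangeable.
- slide_box_center (a point): flat white plastic box for microscope slides lying on its base, lid with a paper label up: 84 mm long (its x), 32 mm wide (its y), 36 mm high (z up). Point at its centre, 18 mm above its underside. Grip it across its width by the upper 25 mm, so that the fingertips stay above the low wall of its tray; either end may lie either way.
- cup_tray: large grey tray, 84 x 164 mm outside, one divider: two compartments, each 76 mm (x) by 76 mm (y) inside, centred at y = +40 and -40 mm, one for each cup. Fixed to the bench and turned by up to 0.4 rad. Origin at the centre of its underside (table height); x along its short side, y along its long side, z up. Walls and divider 4 mm thick, wall tops 12 mm and divider top 11 mm above the table, inner floor 4 mm above the table.
- vial_tray: small grey tray, 54 x 104 mm outside, one divider: two compartments, each 46 mm (x) by 46 mm (y) inside, centred at y = +25 and -25 mm, one for each vial. Fixed to the bench and turned by up to 0.4 rad. Origin at the centre of its underside (table height); x along its short side, y along its long side, z up. Walls and divider 4 mm thick, wall tops 12 mm and divider top 11 mm above the table, inner floor 4 mm above the table.
- slide_tray: grey tray without a divider, 60 x 112 mm outside, one compartment 52 mm (x) by 104 mm (y) inside, for the slide box with its length along the tray's y. Fixed to the bench and turned by up to 0.4 rad. Origin at the centre of its underside (table height); x along its short side, y along its long side, z up. Walls 4 mm thick, top 9 mm above the table, inner floor 4 mm above the table.
- reagent_bottle: bystander: amber glass bottle with a white cap, 44 mm in diameter, 90 mm tall, loose, beyond the trays. Origin at the centre of its underside. Leave it alone.
- timer: bystander: flat white bench timer, 50 x 60 mm, 18 mm high, loose, beyond the trays. Origin at the centre of its underside. Leave it alone. (A fixed rack of tubes, about 82 mm tall, also stands at the left side of the work.)

How it is judged:
By the outcome, as a careful person would: the job done as asked, in the order asked, and still so for the second after the job is handed in, with the robot touching nothing.
It also fails if it takes over 112 s, if anything falls off the work surface, if the arm or the gripper's body presses on something with over 40 N, if the wrist force passes 120 N, or if a joint passes its speed limit or range.

## Working session

There is one attempt and no reset: what is moved stays moved. The work goes in short steps, Python scripts to look and compute and a tool call to move; the robot and the scene stay as the last step left them, time stands still between calls to the robot, and variables do not carry over. Pictures are saved under pics/ and viewed, and the job is handed in when it is done.

Besides the shell and the picture viewer there is one more tool, called as name(argument=value, ...), one argument or row to a line, values as JSON. servo_tool: Moves the arm, as the interface text tells. Its arguments: {"type":"object","properties":{"commands":{"type":"array","items":{"type":"object","properties":{"dp":{"type":"array","items":{"type":"number"}},"turn":{"type":"array","items":{"type":"number"}}}}},"grip":{"type":"number"},"force":{"type":"number"}},"required":["commands"]}

```bash
ls; mkdir -p pics
python3 - <<'E'
from cell import manip
import cv2,numpy as np
s=manip.read_state();print({k:np.round(v,3).tolist() for k,v in s.items()})
for n in ("scene","top"):
    c=manip.camera(n);cv2.imwrite(f"pics/{n}0.png",c["img"][:,:,::-1]);np.savez(f"{n}0.npz",**c)
    print(n,np.round(c["K"],2).tolist(),np.round(c["R"],3).tolist(),np.round(c["t"],1).tolist(), -c["R"].T@c["t"])
E
```

```text
pics
{'clock': 0.0, 'joints': [1.061, 0.3, 1.522, -0.0, 1.321, -0.067], 'qd': [-0.001, 0.001, -0.0, 0.0, 0.001, 0.001], 'effort': [0.002, -53.182, -35.273, 0.071, 0.025, -0.0], 'eef_pos': [235.532, 496.733, 204.884], 'eef_rot': [-1.571, 0.001, 1.128], 'wrist_force': [-0.797, 1.435, 0.111], 'moment': [-0.032, -0.029, 0.032], 'finger_gap': 93.734}
scene [[517.95, 0.0, 275.42], [0.0, 517.95, 213.14], [0.0, 0.0, 1.0]] [[-0.755, 0.655, 0.013], [0.453, 0.536, -0.712], [-0.473, -0.532, -0.702]] [415.4, -207.3, 1394.4] [1067.74692935  581.10496218  825.97663341]
top [[476.86, 0.0, 294.59], [0.0, 476.86, 214.71], [0.0, 0.0, 1.0]] [[-0.026, -1.0, 0.001], [-0.986, 0.025, -0.164], [0.163, -0.005, -0.987]] [6.7, 566.5, 1158.4] [ 369.52161359   -1.7878072  1235.43188366]
```

View pics/scene0.png

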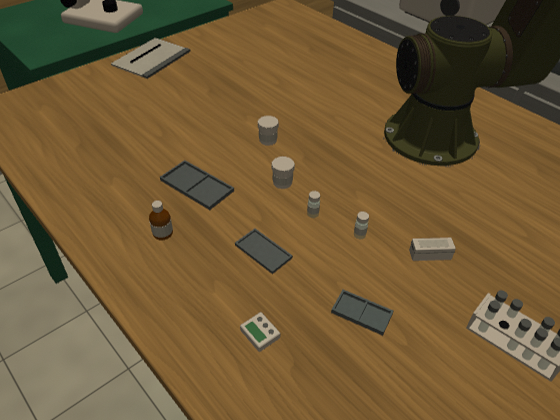

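View pics/top0.png

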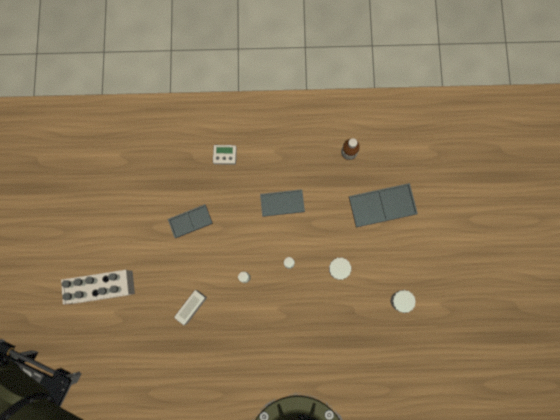

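The scene view shows all seven movable objects. In the top view (left is +y, up is +x) the cups are at px (340,268) and (404,301), the vials at (243,277) and (289,262), and the slide box at (190,307). The trays are at (190,221) for vials, (282,203) for slides and (382,205) for cups. Next I'll segment and triangulate.

```bash
cat > h.py <<'E'
import numpy as np,cv2
def load(n): return dict(np.load(n+".npz"))
def rays(c,uv):
    uv=np.atleast_2d(uv).astype(float);d=np.c_[uv,np.ones(len(uv))]@np.linalg.inv(c["K"]).T@c["R"]
    return -c["R"].T@c["t"],d
def onz(c,uv,z):
    o,d=rays(c,uv);return o+d*((z-o[2])/d[:,2])[:,None]
def tri(c1,u1,c2,u2):
    P=[c["K"]@np.c_[c["R"],c["t"]] for c in(c1,c2)]
    X=cv2.triangulatePoints(P[0],P[1],np.float64(u1).reshape(2,1),np.float64(u2).reshape(2,1))[:,0];X=X[:3]/X[3]
    return X
def proj(c,X):
    p=(np.atleast_2d(X)@c["R"].T+c["t"])@c["K"].T;return p[:,:2]/p[:,2:]
def masks(c):
    hsv=cv2.cvtColor(c["img"],cv2.COLOR_RGB2HSV);h,s,v=cv2.split(hsv);r,g,b=[c["img"][:,:,i].astype(int) for i in range(3)]
    return ((b>=r)&(v<110)&(v>35)).astype(np.uint8),((s<50)&(v>125)).astype(np.uint8)
E
python3 - <<'E'
from h import *
for n in("top0","scene0"):
    c=load(n)
    # points from depth
    for nm,m in zip(("grey","white"),masks(c)):
        k,l,st,ce=cv2.connectedComponentsWithStats(m)
        for i in range(1,k):
            if st[i,4]<40 or st[i,4]>6000: continue
            vs,us=np.nonzero(l==i);z=c["depth"][vs,us];o,d=rays(c,np.c_[us,vs]);P=o+d*z[:,None]
            print(n,nm,st[i].tolist(),ce[i].round(1),"med",np.median(P,0).round(0),"z pct",np.percentile(P[:,2],[5,50,95]).round(0))
    m=masks(c);im=c["img"][:,:,::-1].copy();im[m[0]>0]=(255,0,0);im[m[1]>0]=(0,0,255);cv2.imwrite(f"pics/m_{n}.png",im)
c=load("top0");cv2.imwrite("pics/zt.png",cv2.resize(c["img"][130:340,150:430,::-1],None,fx=2.8,fy=2.8,interpolation=cv2.INTER_CUBIC))
c=load("scene0");cv2.imwrite("pics/zs.png",cv2.resize(c["img"][110:350,150:470,::-1],None,fx=2.5,fy=2.5,interpolation=cv2.INTER_CUBIC))
E
```

```text
top0 grey [350, 185, 66, 41, 1773] [382.3 205.2] med [ 592. -238.    5.] z pct [ 1.  5. 12.]
top0 grey [261, 191, 43, 24, 806] [282.1 202.8] med [606.  24.   5.] z pct [ 0.  5. 10.]
top0 grey [170, 206, 41, 31, 662] [190.4 221. ] med [564. 263.   5.] z pct [ 1.  5. 13.]
top0 white [0, 0, 39, 96, 3474] [17.8 46.1] med [1500. 1208. -751.] z pct [-760. -751. -741.]
top0 white [502, 0, 58, 42, 2314] [531.5  20. ] med [ 1564. -1105.  -749.] z pct [-758. -749. -739.]
top0 white [349, 139, 8, 8, 52] [352.5 142.5] med [ 738. -157.   91.] z pct [86. 91. 94.]
top0 white [213, 145, 23, 19, 308] [224.2 155.4] med [733. 174.  18.] z pct [13. 18. 22.]
top0 white [284, 257, 11, 11, 88] [288.7 262.3] med [447.   9.  59.] z pct [43. 59. 63.]
top0 white [329, 258, 22, 22, 371] [339.6 268.3] med [ 429. -115.   60.] z pct [56. 60. 64.]
top0 white [62, 270, 67, 34, 1051] [ 97.5 287.1] med [398. 482.  48.] z pct [42. 48. 68.]
top0 white [238, 272, 11, 11, 94] [243.5 276.7] med [413. 121.  60.] z pct [41. 60. 63.]
top0 white [175, 291, 30, 34, 455] [189.4 307.2] med [344. 258.  36.] z pct [31. 36. 40.]
top0 white [393, 290, 22, 23, 389] [403.7 301. ] med [ 346. -266.   60.] z pct [56. 60. 64.]
top0 white [325, 411, 9, 9, 63] [328.9 414.8] med [ 78. -79.  17.] z pct [13. 17. 21.]
top0 white [260, 412, 8, 8, 45] [263.6 415.9] med [80. 81. 18.] z pct [13. 18. 21.]
scene0 grey [39, 237, 16, 16, 88] [ 45.9 245.2] med [ 865. -864. -551.] z pct [-576. -551. -515.]
scene0 grey [47, 256, 19, 22, 140] [ 55.9 267.3] med [ 864. -863. -672.] z pct [-724. -672. -626.]
scene0 grey [342, 290, 51, 44, 161] [374.3 313.1] med [552. 298.  10.] z pct [ 2. 10. 13.]
scene0 grey [246, 322, 20, 20, 129] [255.5 331.4] med [750. 175.  18.] z pct [16. 18. 20.]
scene0 white [112, 39, 72, 36, 748] [147.9  56.4] med [ 360. -847.    6.] z pct [ 3.  6. 10.]
scene0 white [413, 239, 36, 8, 132] [431.8 242.1] med [343. 254.  35.] z pct [33. 35. 38.]
```

View pics/zt.png

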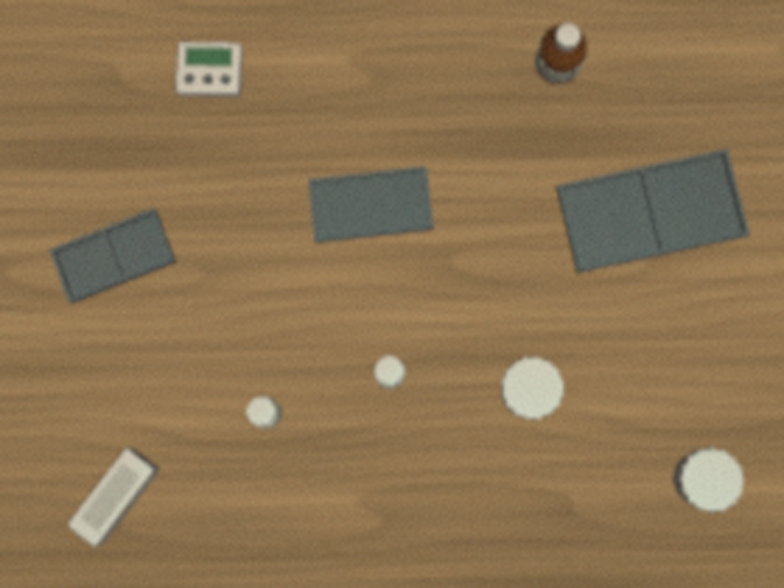

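View pics/zs.png

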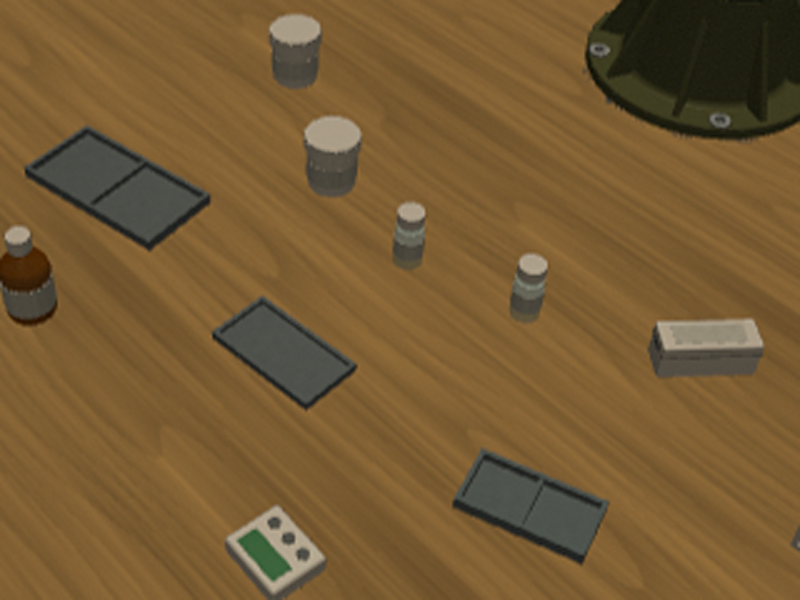

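View pics/m_top0.png

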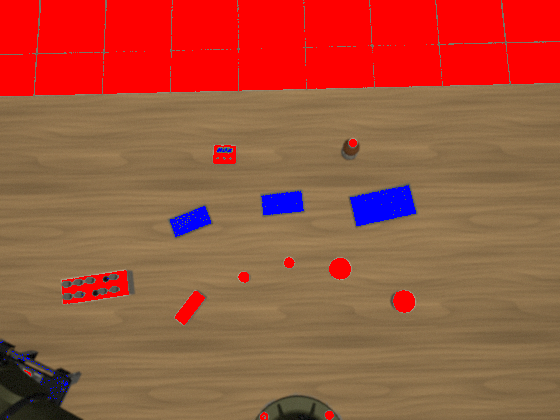

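View pics/m_scene0.png

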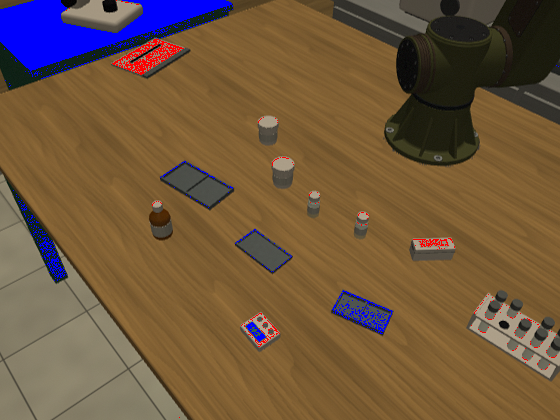

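Run:
```python
from h import *
T=load("top0");S=load("scene0")
def scm():
    im=cv2.cvtColor(S["img"],cv2.COLOR_RGB2HSV);h,s,v=cv2.split(im)
    g=((s<100)&(v<100)).astype(np.uint8);w=((s<95)&(v>140)).astype(np.uint8);return g,w
gT,wT=masks(T);gS,wS=scm()
def comp(m,p,close=0):
    if close: m=cv2.morphologyEx(m,cv2.MORPH_CLOSE,np.ones((3,3)))
    k,l,st,ce=cv2.connectedComponentsWithStats(m)
    ys,xs=np.nonzero(l>0);j=np.argmin((xs-p[0])**2+(ys-p[1])**2);i=l[ys[j],xs[j]]
    return (l==i).astype(np.uint8),ce[i],st[i]
print("TOP objects")
for nm,pt,ps,w in [("cupA",(340,268),(283,165),1),("cupB",(404,301),(268,122),1),("v1",(243,277),(362,216),1),("v2",(289,262),(314,195),1),("box",(190,307),(432,242),1)]:
    mt,ct,st=comp(wT,pt);ms,cs,ss=comp(wS,ps)
    # centre of bounding ellipse
    h=36 if nm=="box" else 60
    X=tri(T,ct,S,cs);e=np.linalg.norm(proj(T,X)-ct)
    print(nm,ct.round(1),cs.round(1),ss,"tri",X.round(1),"err",e.round(2),"topplane",onz(T,ct,h).round(1),"sceneplane",onz(S,cs,h).round(1))
    ys,xs=np.nonzero(mt);P=onz(T,np.c_[xs,ys],h)[:,:2]
    r=cv2.minAreaRect(P.astype(np.float32));print("   rect",np.round(r[0],1),np.round(r[1],1),round(r[2],1))
for nm,pt,ps in [("cup_tray",(382,205),(197,184)),("slide_tray",(282,203),(264,250)),("vial_tray",(190,221),(362,312))]:
  for n,c,m,p in(("T",T,gT,pt),("S",S,gS,ps)):
    m2,ce,st=comp(m,p,1);cn=max(cv2.findContours(m2,cv2.RETR_EXTERNAL,cv2.CHAIN_APPROX_NONE)[0],key=cv2.contourArea)
    hu=cv2.convexHull(cn)[:,0,:]
    P=onz(c,hu,12 if nm!="slide_tray" else 9)[:,:2]
    r=cv2.minAreaRect(P.astype(np.float32));b=cv2.boxPoints(r)
    e=[b[1]-b[0],b[2]-b[1]];L=max(e,key=np.linalg.norm);a=np.degrees(np.arctan2(L[1],L[0]))
    print(nm,n,st,"c",np.round(r[0],1),"size",np.round(r[1],1),"long axis deg",round(a%180,2))
```

```text
TOP objects
cupA [339.6 268.3] [282.6 162.9] [272 156  23  15 249] tri [ 428.6 -114.9   60.1] err 0.12 topplane [[ 428.4 -114.7   60. ]] sceneplane [[ 428.7 -115.2   60. ]]
   rect [ 427.9 -114.4] [51.1 51.9] 24.7
cupB [403.7 301. ] [267.7 121.1] [258 116  20  12 184] tri [ 345.5 -267.    59.8] err 0.04 topplane [[ 345.4 -266.9   60. ]] sceneplane [[ 345.7 -266.9   60. ]]
   rect [ 345.5 -266.4] [51.  52.7] 86.2
v1 [243.5 276.7] [363.  215.1] [358 211  11   9  76] tri [413.3 122.1  58.4] err 0.41 topplane [[413.9 121.1  60. ]] sceneplane [[414.2 123.7  60. ]]
   rect [413.2 122.3] [24.6 24.3] 88.5
v2 [288.7 262.3] [314.2 194. ] [309 191  11   7  64] tri [446.3   9.6  59.2] err 0.1 topplane [[446.1   9.8  60. ]] sceneplane [[447.1  10.   60. ]]
   rect [445.9   9.5] [24.2 24.1] 62.1
box [189.4 307.2] [433.1 243.2] [413 237  42  13 453] tri [343.3 258.2  34.8] err 0.1 topplane [[343.5 257.8  36. ]] sceneplane [[344.3 258.9  36. ]]
   rect [343.7 257.6] [32.6 83.6] 51.9
cup_tray T [ 350  185   66   41 1798] c [ 592.4 -237.8] size [ 78.9 159.4] long axis deg 100.69
cup_tray S [ 160  160   74   50 1822] c [ 596.2 -233.5] size [ 89.9 171.8] long axis deg 100.81
slide_tray T [261 191  43  24 822] c [605.5  24.3] size [ 54.5 105.6] long axis deg 95.02
slide_tray S [ 235  229   57   45 1259] c [608.3  27.1] size [ 63.7 115.9] long axis deg 95.04
vial_tray T [170 206  41  31 705] c [563.1 263.8] size [49.3 98.6] long axis deg 110.42
vial_tray S [ 331  290   62   45 1475] c [566.8 267.1] size [ 60.1 104.2] long axis deg 110.75
```

Both views agree to about 1 mm on objects, and on trays once wall height is allowed for:

| Item | Position (mm) | Orientation |
|---|---|---|
| Cups | (428.6,-115), (345.5,-267) | – |
| Vials | (413.3,122.2), (446.2,9.6) | – |
| Box | (343.7,257.8) | jaw direction 51.9° |
| Cup tray | (592.5,-238) | 10.75° |
| Slide tray | (605.7,24.2) | 5.0° |
| Vial tray | (563.2,264.3) | 20.6° |

I'll work with yaw 0 for the round parts. First I turn and travel to cup A.

servo_tool(
  commands=[
    {"dp": [-14, 2, -15], "turn": [0, 4, 0]},
    {"dp": [-42, 8, -45], "turn": [0, 10, 0]},
    {"dp": [-75, 16, -80], "turn": [0, 17, 0]},
    {"dp": [-108, 24, -115], "turn": [0, 24, 0]},
    {"dp": [-140, 30, -150], "turn": [0, 30, 0]},
  ],
  grip=-1,
)

```text
clock: 0.52
eef_pos: [303.4, 322.7, 177.1]
eef_rot: [-1.571, 0.002, 0.599]
wrist_force: [3.0, 0.4, -0.2]
finger_gap: 93.8
```

servo_tool(
  commands=[
    {"dp": [-12, 4, -39], "turn": [0, 7, 0]},
    {"dp": [-24, 8, -77], "turn": [0, 14, 0]},
    {"dp": [-36, 12, -115], "turn": [0, 21, 0]},
    {"dp": [-47, 16, -153], "turn": [0, 28, 0]},
    {"dp": [-58, 20, -190], "turn": [0, 34.3, 0]},
  ],
)

```text
clock: 0.93
eef_pos: [362.6, 131.2, 157.2]
eef_rot: [-1.572, 0.001, -0.006]
wrist_force: [1.0, 0.5, -1.1]
finger_gap: 93.7
```

servo_tool(
  commands=[
    {"dp": [13, 5, -40]},
    {"dp": [26, 10, -80]},
    {"dp": [39, 20, -120]},
    {"dp": [52, 30, -160]},
    {"dp": [60, 40, -198]},
  ],
)

```text
$.commands[0]: bad value
```

servo_tool(
  commands=[
    {"dp": [2, 3, -20]},
    {"dp": [4, 6, -40]},
    {"dp": [6, 8, -48]},
    {"dp": [6, 8, -48]},
  ],
)

```text
$.commands[0]: bad value
```

Turn is required in each row.

servo_tool(
  commands=[
    {"dp": [13, 5, -40], "turn": [0, 0, 0]},
    {"dp": [26, 10, -80], "turn": [0, 0, 0]},
    {"dp": [39, 20, -120], "turn": [0, 0, 0]},
    {"dp": [52, 30, -160], "turn": [0, 0, 0]},
    {"dp": [60, 40, -198], "turn": [0, 0, 0]},
  ],
)

```text
clock: 1.35
eef_pos: [420.7, -64.9, 118.2]
eef_rot: [-1.572, 0.0, -0.006]
wrist_force: [1.9, 1.1, 0.2]
finger_gap: 94.0
```

servo_tool(
  commands=[
    {"dp": [4, 6, -25], "turn": [0, 0, 0]},
    {"dp": [8, 15, -50], "turn": [0, -0.3, 0]},
    {"dp": [8, 20, -50], "turn": [0, -0.3, 0]},
    {"dp": [8, 20, -50], "turn": [0, -0.3, 0]},
  ],
)

```text
clock: 1.68
eef_pos: [427.7, -115.6, 97.0]
eef_rot: [-1.571, 0.002, -0.003]
wrist_force: [0.2, 1.0, -0.3]
finger_gap: 94.2
```

servo_tool(
  commands=[
    {"dp": [1, 20, 0.5], "turn": [0, 0, 0]},
    {"dp": [1, 40, 0.5], "turn": [0, 0, 0]},
    {"dp": [1, 56, 0.5], "turn": [0, 0, 0]},
    {"dp": [1, 64, 0.5], "turn": [0, 0, 0]},
    {"dp": [1, 64, 0.5], "turn": [0, 0, 0]},
  ],
)

```text
clock: 2.1
eef_pos: [427.8, -114.1, 32.1]
eef_rot: [-1.571, 0.005, -0.002]
wrist_force: [-0.2, 0.9, 0.9]
finger_gap: 93.9
```

```bash
cat > snap.py <<'E'
import sys,cv2,numpy as np
from cell import manip
# snap.py cam out u0 v0 w h
n,o=sys.argv[1:3];u,v,w,h=map(int,sys.argv[3:7])
c=manip.camera(n);np.savez(o+".npz",**c);f=min(800/w,600/h)
cv2.imwrite(f"pics/{o}.png",cv2.resize(c["img"][v:v+h,u:u+w,::-1],None,fx=f,fy=f,interpolation=cv2.INTER_CUBIC)[:600,:800])
s=manip.read_state();print(round(s["clock"],2),np.round(s["eef_pos"],1),np.round(s["wrist_force"],1),round(s["finger_gap"],1))
E
python3 snap.py scene s1 200 60 200 150
```

```text
2.15 [ 428.4 -114.4   33.1] [ 1.2 -0.1 -0.7] 93.9
```

View pics/s1.png

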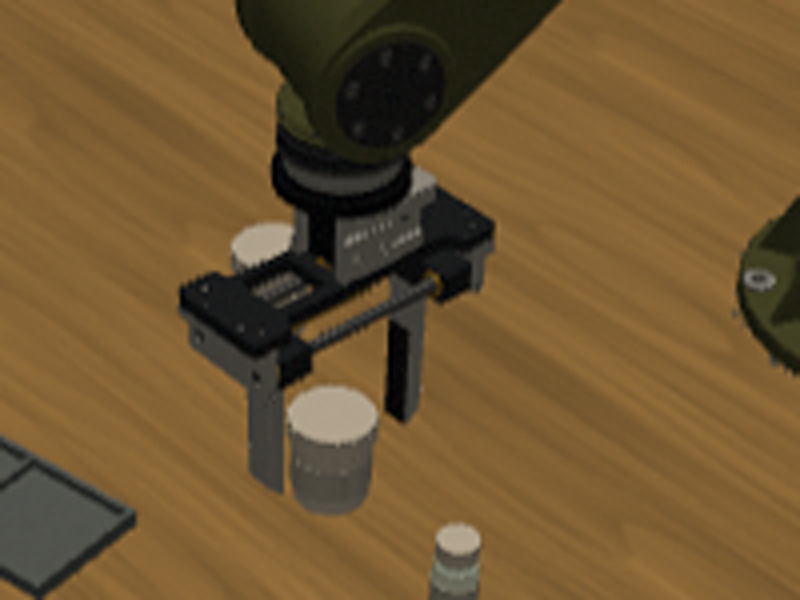

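The cup stands centred between the open fingers (lid at zoomed px 333,415). Closing.

servo_tool(
  commands=[
    {"dp": [0, 0, 0], "turn": [0, 0, 0]},
    {"dp": [0, 0, 0], "turn": [0, 0, 0]},
    {"dp": [0, 0, 0], "turn": [0, 0, 0]},
    {"dp": [0, 0, 0], "turn": [0, 0, 0]},
    {"dp": [0, 0, 0], "turn": [0, 0, 0]},
  ],
  grip=1,
  force=25,
)

```text
clock: 2.57
eef_pos: [428.6, -114.5, 33.5]
eef_rot: [-1.571, 0.003, -0.002]
wrist_force: [-0.3, 1.0, -0.3]
finger_gap: 64.1
```

servo_tool(
  commands=[
    {"dp": [0, 0, 0], "turn": [0, 0, 0]},
    {"dp": [0, 0, 0], "turn": [0, 0, 0]},
    {"dp": [0, 0, 0], "turn": [0, 0, 0]},
    {"dp": [0, 0, 0], "turn": [0, 0, 0]},
    {"dp": [0, 0, 0], "turn": [0, 0, 0]},
  ],
)

```text
clock: 2.98
eef_pos: [428.7, -114.5, 33.7]
eef_rot: [-1.571, 0.002, -0.002]
wrist_force: [-0.1, -0.0, 3.8]
finger_gap: 52.4
```

servo_tool(
  commands=[
    {"dp": [0, 0, 0], "turn": [0, 0, 0]},
    {"dp": [0, -8, 0], "turn": [0, 0, 0]},
    {"dp": [0, -25, 0], "turn": [0, 0, 0]},
    {"dp": [0, -45, 0], "turn": [0, 0, 0]},
    {"dp": [0, -60, 0], "turn": [0, 0, 0]},
  ],
)

```text
clock: 3.4
eef_pos: [428.8, -114.5, 95.2]
eef_rot: [-1.571, 0.002, -0.002]
wrist_force: [1.6, -0.6, -0.3]
finger_gap: 52.5
```

servo_tool(
  commands=[
    {"dp": [15, 0, -8], "turn": [0, 0, 0]},
    {"dp": [40, 0, -22], "turn": [0, 0, 0]},
    {"dp": [70, 0, -38], "turn": [0, 0, 0]},
    {"dp": [100, 0, -54], "turn": [0, 0, 0]},
    {"dp": [125, 0, -68], "turn": [0, 0, 0]},
  ],
)

```text
clock: 3.82
eef_pos: [555.2, -183.6, 95.4]
eef_rot: [-1.572, 0.002, -0.002]
wrist_force: [-0.4, 0.0, 0.5]
finger_gap: 52.5
```

servo_tool(
  commands=[
    {"dp": [16, 5, -8], "turn": [0, 0, 0]},
    {"dp": [26, 10, -14], "turn": [0, 0, 0]},
    {"dp": [30, 20, -16], "turn": [0, 0, 0]},
    {"dp": [30, 30, -16], "turn": [0, 0, 0]},
    {"dp": [30, 35, -16], "turn": [0, 0, 0]},
  ],
)

```text
clock: 4.23
eef_pos: [584.0, -199.2, 58.5]
eef_rot: [-1.571, 0.004, -0.002]
wrist_force: [-0.3, -0.3, -0.7]
finger_gap: 52.8
```

```bash
python3 snap.py scene s2 100 60 240 180
```

```text
4.28 [ 583.6 -199.    58.1] [-0.6  0.  -1. ] 52.4
```

View pics/s2.png

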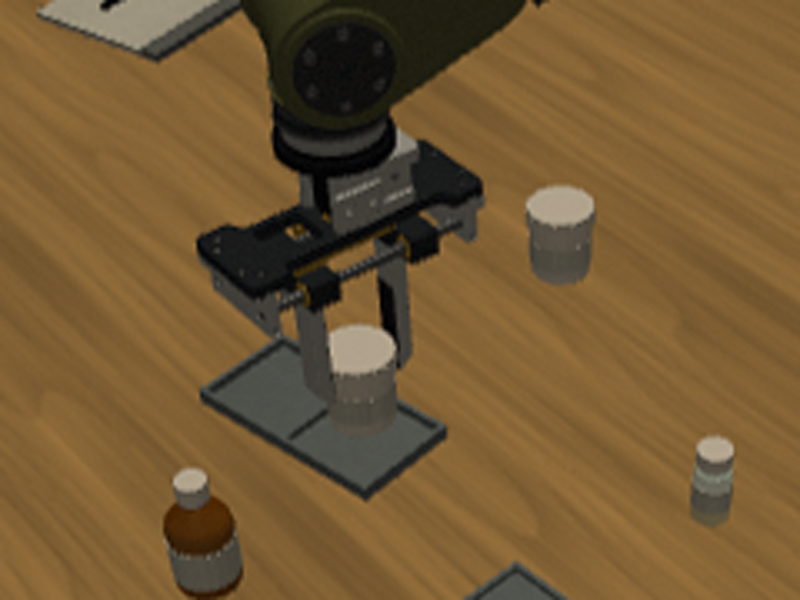

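The cup hangs upright over the near (+y) compartment, about (360,400) in the zoom, and is well inside it.

servo_tool(
  commands=[
    {"dp": [1.2, 5, 0], "turn": [0, 0, 0]},
    {"dp": [1.2, 12, 0], "turn": [0, 0, 0]},
    {"dp": [1.2, 17, 0], "turn": [0, 0, 0]},
    {"dp": [1.2, 19, 0], "turn": [0, 0, 0]},
    {"dp": [1.2, 19, 0], "turn": [0, 0, 0]},
  ],
)

```text
clock: 4.7
eef_pos: [584.5, -198.9, 38.6]
eef_rot: [-1.57, 0.006, -0.002]
wrist_force: [0.4, 0.1, 0.2]
finger_gap: 52.0
```

servo_tool(
  commands=[
    {"dp": [0, 0.5, 0], "turn": [0, 0, 0]},
    {"dp": [0, 1, 0], "turn": [0, 0, 0]},
    {"dp": [0, 1, 0], "turn": [0, 0, 0]},
  ],
)

```text
clock: 4.95
eef_pos: [584.6, -198.9, 37.8]
eef_rot: [-1.57, 0.005, -0.002]
wrist_force: [-0.0, -0.3, -1.3]
finger_gap: 52.5
```

servo_tool(
  commands=[
    {"dp": [0, 0.5, 0], "turn": [0, 0, 0]},
    {"dp": [0, 0.7, 0], "turn": [0, 0, 0]},
    {"dp": [0, 0.7, 0], "turn": [0, 0, 0]},
  ],
)

```text
clock: 5.2
eef_pos: [584.6, -198.9, 37.7]
eef_rot: [-1.57, 0.005, -0.002]
wrist_force: [-3.4, 1.4, 5.9]
finger_gap: 52.5
```

Contact is felt (5.9 N up, z stalled at 37.7). Releasing.

servo_tool(
  commands=[
    {"dp": [0, 0, 0], "turn": [0, 0, 0]},
    {"dp": [0, 0, 0], "turn": [0, 0, 0]},
    {"dp": [0, 0, 0], "turn": [0, 0, 0]},
    {"dp": [0, 0, 0], "turn": [0, 0, 0]},
    {"dp": [0, 0, 0], "turn": [0, 0, 0]},
  ],
  grip=-1,
)

```text
clock: 5.62
eef_pos: [584.7, -198.9, 37.6]
eef_rot: [-1.57, 0.005, -0.002]
wrist_force: [0.7, -0.3, 0.5]
finger_gap: 82.2
```

servo_tool(
  commands=[
    {"dp": [0, -8, 0], "turn": [0, 0, 0]},
    {"dp": [0, -25, 0], "turn": [0, 0, 0]},
    {"dp": [0, -45, 0], "turn": [0, 0, 0]},
    {"dp": [0, -65, 0], "turn": [0, 0, 0]},
    {"dp": [0, -80, 0], "turn": [0, 0, 0]},
  ],
)

```text
clock: 6.03
eef_pos: [585.4, -199.1, 120.0]
eef_rot: [-1.571, 0.003, -0.002]
wrist_force: [-0.2, 0.0, 0.8]
finger_gap: 93.9
```

servo_tool(
  commands=[
    {"dp": [-38, 0, -10], "turn": [0, 0, 0]},
    {"dp": [-78, 0, -21], "turn": [0, 0, 0]},
    {"dp": [-118, 0, -33], "turn": [0, 0, 0]},
    {"dp": [-158, 2, -44], "turn": [0, 0, 0]},
    {"dp": [-196, 5, -55], "turn": [0, 0, 0]},
  ],
)

```text
clock: 6.45
eef_pos: [387.5, -253.8, 116.4]
eef_rot: [-1.572, 0.002, -0.002]
wrist_force: [0.4, -1.3, 1.3]
finger_gap: 94.4
```

servo_tool(
  commands=[
    {"dp": [-25, 5, -8], "turn": [0, 0, 0]},
    {"dp": [-42, 12, -13], "turn": [0, 0, 0]},
    {"dp": [-42, 30, -13], "turn": [0, 0, 0]},
    {"dp": [-42, 40, -13], "turn": [0, 0, 0]},
    {"dp": [-42, 40, -13], "turn": [0, 0, 0]},
  ],
)

```text
clock: 6.87
eef_pos: [344.8, -266.3, 75.3]
eef_rot: [-1.57, 0.004, -0.002]
wrist_force: [0.0, -0.3, -0.4]
finger_gap: 93.9
```

```bash
python3 snap.py scene s3 180 40 200 150;python3 snap.py top t3 320 160 160 180
```

```text
6.92 [ 345.4 -266.5   76.2] [0.8 0.2 0.3] 94.1
6.97 [ 345.8 -266.6   76.7] [ 0.3 -0.8  0.7] 94.0
```

View pics/s3.png

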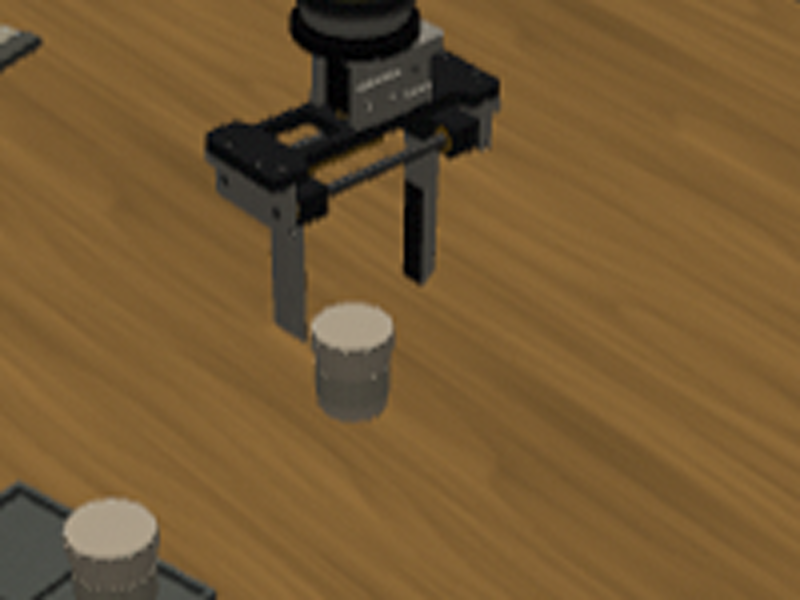

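View pics/t3.png

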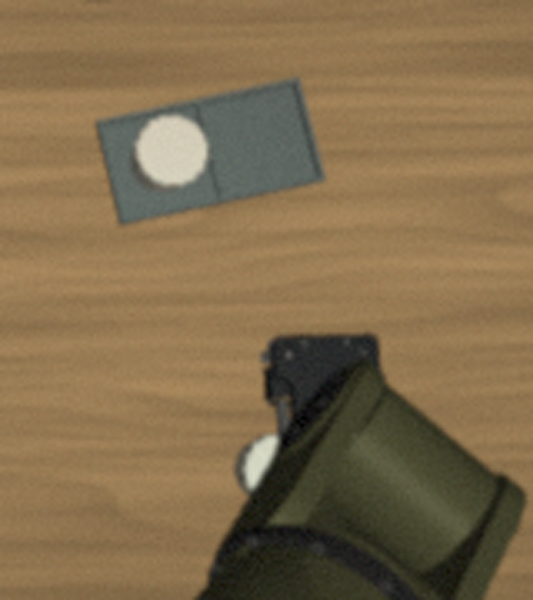

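Cup A stands in its compartment (top-zoom 172,150; the offset is lid parallax). Cup B is between the fingers, so I descend and close.

servo_tool(
  commands=[
    {"dp": [0, 12, 0], "turn": [0, 0, 0]},
    {"dp": [0, 28, 0], "turn": [0, 0, 0]},
    {"dp": [0, 40, 0], "turn": [0, 0, 0]},
    {"dp": [0, 43, 0], "turn": [0, 0, 0]},
    {"dp": [0, 43, 0], "turn": [0, 0, 0]},
  ],
)

```text
clock: 7.38
eef_pos: [346.0, -266.5, 33.8]
eef_rot: [-1.571, 0.003, -0.001]
wrist_force: [-0.1, 0.6, 0.6]
finger_gap: 93.9
```

servo_tool(
  commands=[
    {"dp": [0, 0, 0], "turn": [0, 0, 0]},
    {"dp": [0, 0, 0], "turn": [0, 0, 0]},
    {"dp": [0, 0, 0], "turn": [0, 0, 0]},
    {"dp": [0, 0, 0], "turn": [0, 0, 0]},
    {"dp": [0, 0, 0], "turn": [0, 0, 0]},
  ],
  grip=1,
  force=25,
)

```text
clock: 7.8
eef_pos: [346.1, -266.6, 34.1]
eef_rot: [-1.571, 0.003, -0.001]
wrist_force: [0.6, -0.2, 0.3]
finger_gap: 64.4
```

servo_tool(
  commands=[
    {"dp": [0, 0, 0], "turn": [0, 0, 0]},
    {"dp": [0, 0, 0], "turn": [0, 0, 0]},
    {"dp": [0, 0, 0], "turn": [0, 0, 0]},
    {"dp": [0, 0, 0], "turn": [0, 0, 0]},
    {"dp": [0, 0, 0], "turn": [0, 0, 0]},
  ],
)

```text
clock: 8.22
eef_pos: [346.2, -266.7, 34.3]
eef_rot: [-1.572, 0.003, -0.001]
wrist_force: [-0.2, 0.4, 3.8]
finger_gap: 52.4
```

servo_tool(
  commands=[
    {"dp": [0, -3, 0], "turn": [0, 0, 0]},
    {"dp": [0, -15, 0], "turn": [0, 0, 0]},
    {"dp": [0, -32, 0], "turn": [0, 0, 0]},
    {"dp": [8, -48, 0], "turn": [0, 0, 0]},
    {"dp": [25, -60, -1], "turn": [0, 0, 0]},
  ],
)

```text
clock: 8.63
eef_pos: [370.8, -267.6, 95.5]
eef_rot: [-1.572, 0.003, -0.002]
wrist_force: [-0.6, 0.2, -0.2]
finger_gap: 52.4
```

servo_tool(
  commands=[
    {"dp": [25, 0, -1], "turn": [0, 0, 0]},
    {"dp": [57, 0, -2], "turn": [0, 0, 0]},
    {"dp": [92, 0, -4], "turn": [0, 0, 0]},
    {"dp": [127, 0, -5], "turn": [0, 0, 0]},
    {"dp": [160, 0, -7], "turn": [0, 0, 0]},
  ],
)

```text
clock: 9.05
eef_pos: [532.5, -274.5, 95.0]
eef_rot: [-1.571, 0.003, -0.001]
wrist_force: [-0.3, -0.5, 0.0]
finger_gap: 52.1
```

servo_tool(
  commands=[
    {"dp": [25, 2, -1], "turn": [0, 0, 0]},
    {"dp": [50, 8, -2], "turn": [0, 0, 0]},
    {"dp": [63, 18, -2.7], "turn": [0, 0, 0]},
    {"dp": [67, 30, -2.7], "turn": [0, 0, 0]},
    {"dp": [67, 40, -2.7], "turn": [0, 0, 0]},
  ],
)

```text
clock: 9.47
eef_pos: [599.2, -276.9, 53.0]
eef_rot: [-1.571, 0.004, -0.001]
wrist_force: [-0.6, 0.3, -0.5]
finger_gap: 52.7
```

servo_tool(
  commands=[
    {"dp": [0.5, 6, 0], "turn": [0, 0, 0]},
    {"dp": [0.5, 12, 0], "turn": [0, 0, 0]},
    {"dp": [0.5, 15, 0], "turn": [0, 0, 0]},
    {"dp": [0.5, 15, 0], "turn": [0, 0, 0]},
  ],
)

```text
clock: 9.8
eef_pos: [599.0, -277.2, 38.5]
eef_rot: [-1.571, 0.004, -0.001]
wrist_force: [-0.1, -0.1, -1.7]
finger_gap: 52.0
```

servo_tool(
  commands=[
    {"dp": [0, 0.4, 0], "turn": [0, 0, 0]},
    {"dp": [0, 0.8, 0], "turn": [0, 0, 0]},
    {"dp": [0, 0.8, 0], "turn": [0, 0, 0]},
  ],
)

```text
clock: 10.05
eef_pos: [598.8, -277.5, 38.3]
eef_rot: [-1.571, 0.004, -0.002]
wrist_force: [-3.0, -0.8, 4.5]
finger_gap: 52.5
```

Contact again (4.5 N at z 38.3). Releasing.

servo_tool(
  commands=[
    {"dp": [0, 0, 0], "turn": [0, 0, 0]},
    {"dp": [0, 0, 0], "turn": [0, 0, 0]},
    {"dp": [0, 0, 0], "turn": [0, 0, 0]},
    {"dp": [0, 0, 0], "turn": [0, 0, 0]},
    {"dp": [0, 0, 0], "turn": [0, 0, 0]},
  ],
  grip=-1,
)

```text
clock: 10.47
eef_pos: [598.8, -277.4, 38.1]
eef_rot: [-1.571, 0.004, -0.002]
wrist_force: [-0.1, 1.4, 0.6]
finger_gap: 82.6
```

servo_tool(
  commands=[
    {"dp": [0, -8, 0], "turn": [0, 0, 0]},
    {"dp": [0, -25, 0], "turn": [0, 0, 0]},
    {"dp": [0, -50, 0], "turn": [0, 0, 0]},
    {"dp": [0, -75, 0], "turn": [0, 0, 0]},
    {"dp": [0, -90, 0], "turn": [0, 0, 0]},
  ],
)

```text
clock: 10.88
eef_pos: [599.9, -277.6, 131.7]
eef_rot: [-1.573, 0.001, -0.001]
wrist_force: [0.8, -0.8, -0.1]
finger_gap: 94.0
```

servo_tool(
  commands=[
    {"dp": [-16, 0, 35], "turn": [0, 0, 0]},
    {"dp": [-33, 0, 71], "turn": [0, 0, 0]},
    {"dp": [-51, 0, 108], "turn": [0, 0, 0]},
    {"dp": [-69, 0, 146], "turn": [0, 0, 0]},
    {"dp": [-87, 0, 184], "turn": [0, 0, 0]},
  ],
)

```text
clock: 11.3
eef_pos: [512.3, -92.7, 132.0]
eef_rot: [-1.573, 0.0, -0.002]
wrist_force: [1.4, 0.4, -0.5]
finger_gap: 94.1
```

servo_tool(
  commands=[
    {"dp": [-18, 0, 38], "turn": [0, 0, 0]},
    {"dp": [-36, 0, 76], "turn": [0, 0, 0]},
    {"dp": [-53, 5, 113], "turn": [0, 0, 0]},
    {"dp": [-70, 10, 149], "turn": [0, 0, 0]},
    {"dp": [-84, 15, 180], "turn": [0, 0, 0]},
  ],
)

```text
clock: 11.72
eef_pos: [427.4, 89.3, 117.3]
eef_rot: [-1.572, -0.001, -0.002]
wrist_force: [1.2, 0.2, 0.1]
finger_gap: 94.3
```

servo_tool(
  commands=[
    {"dp": [-9, 4, 20], "turn": [0, 0, 0]},
    {"dp": [-14, 12, 33], "turn": [0, 0, 0]},
    {"dp": [-14, 25, 33], "turn": [0, 0, 0]},
    {"dp": [-14, 40, 33], "turn": [0, 0, 0]},
    {"dp": [-14, 45, 33], "turn": [0, 0, 0]},
  ],
)

```text
clock: 12.13
eef_pos: [412.8, 122.4, 71.3]
eef_rot: [-1.573, 0.0, -0.001]
wrist_force: [0.1, -1.1, 0.5]
finger_gap: 94.1
```

```bash
python3 snap.py scene s4 260 120 200 150;python3 snap.py top t4 160 180 180 135
```

```text
12.18 [412.8 122.2  71.2] [ 0.4 -0.8 -1.1] 93.9
12.23 [413.2 122.1  72.1] [0.1 0.1 0.1] 94.1
```

View pics/s4.png

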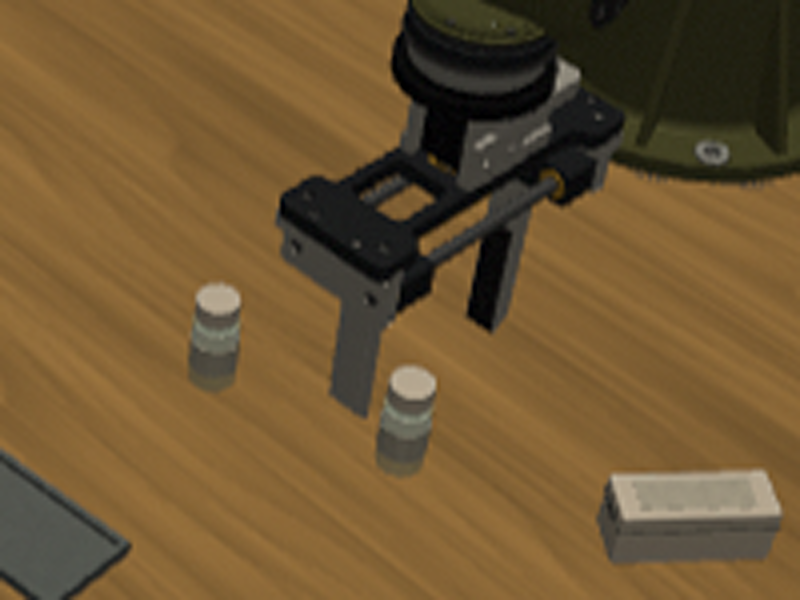

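View pics/t4.png

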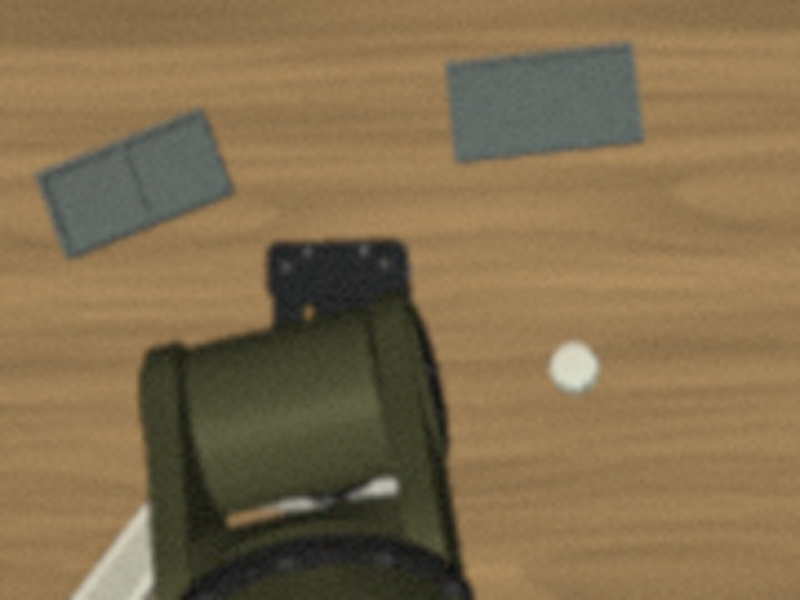

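The vial (cap at scene-zoom 412,382) sits between the fingers, and vial 2 is clear of them. Descend and close gently.

servo_tool(
  commands=[
    {"dp": [0, 15, 0], "turn": [0, 0, 0]},
    {"dp": [0, 35, 0], "turn": [0, 0, 0]},
    {"dp": [0, 50, 0], "turn": [0, 0, 0]},
    {"dp": [0, 58, 0], "turn": [0, 0, 0]},
    {"dp": [0, 58, 0], "turn": [0, 0, 0]},
  ],
)

```text
clock: 12.65
eef_pos: [412.9, 121.8, 13.6]
eef_rot: [-1.573, 0.002, -0.002]
wrist_force: [0.1, -0.1, -0.2]
finger_gap: 94.2
```

servo_tool(
  commands=[
    {"dp": [0, 0, 0], "turn": [0, 0, 0]},
    {"dp": [0, 0, 0], "turn": [0, 0, 0]},
    {"dp": [0, 0, 0], "turn": [0, 0, 0]},
    {"dp": [0, 0, 0], "turn": [0, 0, 0]},
    {"dp": [0, 0, 0], "turn": [0, 0, 0]},
  ],
  grip=1,
  force=15,
)

```text
clock: 13.07
eef_pos: [413.2, 121.9, 14.1]
eef_rot: [-1.573, 0.001, -0.002]
wrist_force: [0.1, -0.0, -0.4]
finger_gap: 63.9
```

servo_tool(
  commands=[
    {"dp": [0, 0, 0], "turn": [0, 0, 0]},
    {"dp": [0, 0, 0], "turn": [0, 0, 0]},
    {"dp": [0, 0, 0], "turn": [0, 0, 0]},
    {"dp": [0, 0, 0], "turn": [0, 0, 0]},
    {"dp": [0, 0, 0], "turn": [0, 0, 0]},
  ],
)

```text
clock: 13.48
eef_pos: [413.2, 121.9, 14.0]
eef_rot: [-1.573, 0.001, -0.002]
wrist_force: [0.1, -0.3, -0.1]
finger_gap: 31.0
```

servo_tool(
  commands=[
    {"dp": [0, 0, 0], "turn": [0, 0, 0]},
    {"dp": [0, 0, 0], "turn": [0, 0, 0]},
    {"dp": [0, 0, 0], "turn": [0, 0, 0]},
    {"dp": [0, 0, 0], "turn": [0, 0, 0]},
    {"dp": [0, 0, 0], "turn": [0, 0, 0]},
  ],
)

```text
clock: 13.9
eef_pos: [413.2, 121.9, 14.1]
eef_rot: [-1.573, 0.001, -0.002]
wrist_force: [-0.5, 0.4, -0.6]
finger_gap: 26.5
```

servo_tool(
  commands=[
    {"dp": [0, -3, 0], "turn": [0, 0, 0]},
    {"dp": [0, -15, 0], "turn": [0, 0, 0]},
    {"dp": [0, -32, 0], "turn": [0, 0, 0]},
    {"dp": [5, -48, 6], "turn": [0, 0, 0]},
    {"dp": [15, -58, 18], "turn": [0, 0, 0]},
  ],
)

```text
clock: 14.32
eef_pos: [428.3, 139.6, 73.6]
eef_rot: [-1.573, 0.0, -0.003]
wrist_force: [-0.3, 0.2, -0.2]
finger_gap: 26.7
```

servo_tool(
  commands=[
    {"dp": [20, 0, 23], "turn": [0, 0, 0]},
    {"dp": [42, 0, 49], "turn": [0, 0, 0]},
    {"dp": [64, 0, 75], "turn": [0, 0, 0]},
    {"dp": [86, 0, 101], "turn": [0, 0, 0]},
    {"dp": [104, 0, 122], "turn": [0, 0, 0]},
  ],
)

```text
clock: 14.73
eef_pos: [533.6, 263.1, 73.4]
eef_rot: [-1.573, 0.0, -0.002]
wrist_force: [-0.2, -0.4, -0.8]
finger_gap: 26.8
```

servo_tool(
  commands=[
    {"dp": [12, 3, 14], "turn": [0, 0, 0]},
    {"dp": [19, 9, 22], "turn": [0, 0, 0]},
    {"dp": [21, 18, 24.5], "turn": [0, 0, 0]},
    {"dp": [21, 29, 24.5], "turn": [0, 0, 0]},
    {"dp": [21, 38, 24.5], "turn": [0, 0, 0]},
  ],
)

```text
clock: 15.15
eef_pos: [553.9, 286.9, 33.8]
eef_rot: [-1.573, 0.002, -0.002]
wrist_force: [-1.3, -0.9, 0.2]
finger_gap: 26.7
```

```bash
python3 snap.py scene s5 280 190 200 150;python3 snap.py top t5 130 160 160 120
```

```text
15.2 [553.1 286.4  32.1] [-0.8  0.4 -2.2] 26.9
15.25 [553.4 286.5  33.3] [-1.6  0.1 -0.4] 26.4
```

View pics/s5.png

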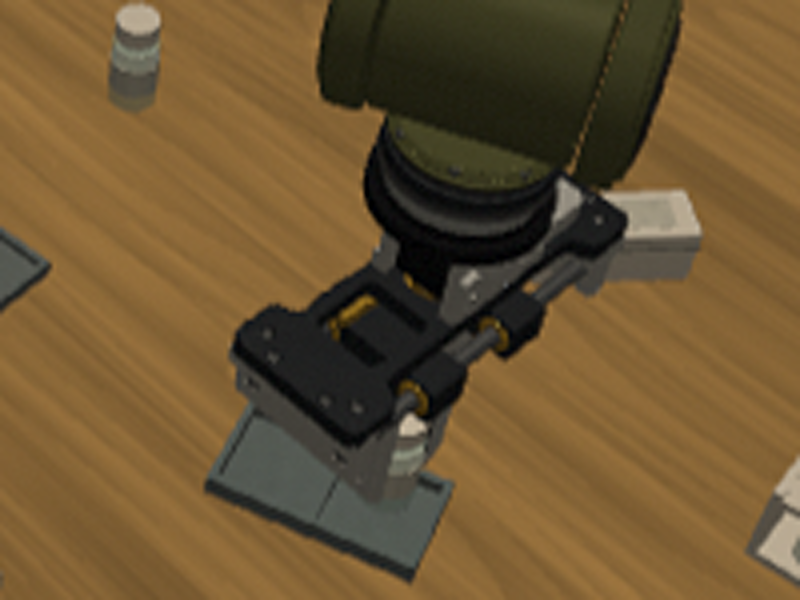

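The vial hangs over the +y compartment, about (395,500) in the zoom. Lowering.

servo_tool(
  commands=[
    {"dp": [1, 4, 1], "turn": [0, 0, 0]},
    {"dp": [1, 9, 1], "turn": [0, 0, 0]},
    {"dp": [1, 13, 1], "turn": [0, 0, 0]},
    {"dp": [1, 14, 1], "turn": [0, 0, 0]},
    {"dp": [1, 14, 1], "turn": [0, 0, 0]},
  ],
)

```text
clock: 15.67
eef_pos: [554.1, 287.3, 19.0]
eef_rot: [-1.574, 0.004, -0.003]
wrist_force: [-0.5, -1.0, -0.3]
finger_gap: 26.9
```

servo_tool(
  commands=[
    {"dp": [0, 0.5, 0], "turn": [0, 0, 0]},
    {"dp": [0, 1, 0], "turn": [0, 0, 0]},
    {"dp": [0, 1, 0], "turn": [0, 0, 0]},
  ],
)

```text
clock: 15.92
eef_pos: [554.2, 287.3, 18.2]
eef_rot: [-1.574, 0.004, -0.003]
wrist_force: [-0.4, 0.7, -0.1]
finger_gap: 26.4
```

servo_tool(
  commands=[
    {"dp": [0, 0.4, 0], "turn": [0, 0, 0]},
    {"dp": [0, 0.8, 0], "turn": [0, 0, 0]},
    {"dp": [0, 0.8, 0], "turn": [0, 0, 0]},
  ],
)

```text
clock: 16.17
eef_pos: [554.3, 287.3, 18.1]
eef_rot: [-1.574, 0.003, -0.003]
wrist_force: [-3.2, -1.9, 7.4]
finger_gap: 26.7
```

Contact. Releasing and retracting.

servo_tool(
  commands=[
    {"dp": [0, 0, 0], "turn": [0, 0, 0]},
    {"dp": [0, 0, 0], "turn": [0, 0, 0]},
    {"dp": [0, 0, 0], "turn": [0, 0, 0]},
    {"dp": [0, 0, 0], "turn": [0, 0, 0]},
    {"dp": [0, 0, 0], "turn": [0, 0, 0]},
  ],
  grip=-0.5,
)

```text
clock: 16.58
eef_pos: [554.3, 287.4, 18.0]
eef_rot: [-1.574, 0.003, -0.003]
wrist_force: [-0.3, -0.4, -0.1]
finger_gap: 56.8
```

servo_tool(
  commands=[
    {"dp": [0, -8, 0], "turn": [0, 0, 0]},
    {"dp": [0, -25, 0], "turn": [0, 0, 0]},
    {"dp": [0, -50, 0], "turn": [0, 0, 0]},
    {"dp": [0, -75, 0], "turn": [0, 0, 0]},
    {"dp": [0, -95, 0], "turn": [0, 0, 0]},
  ],
)

```text
clock: 17.0
eef_pos: [554.9, 287.8, 115.5]
eef_rot: [-1.573, 0.002, -0.003]
wrist_force: [-0.1, -0.1, 0.6]
finger_gap: 70.2
```

servo_tool(
  commands=[
    {"dp": [-14, 0, -36], "turn": [0, 0, 0]},
    {"dp": [-28, 0, -74], "turn": [0, 0, 0]},
    {"dp": [-43, 0, -112], "turn": [0, 0, 0]},
    {"dp": [-58, 0, -150], "turn": [0, 0, 0]},
    {"dp": [-73, 2, -188], "turn": [0, 0, 0]},
  ],
)

```text
clock: 17.42
eef_pos: [480.5, 98.6, 115.0]
eef_rot: [-1.573, 0.001, -0.002]
wrist_force: [0.3, -0.6, 1.0]
finger_gap: 71.0
```

servo_tool(
  commands=[
    {"dp": [-14, 4, -36], "turn": [0, 0, 0]},
    {"dp": [-27, 12, -70], "turn": [0, 0, 0]},
    {"dp": [-34, 22, -88], "turn": [0, 0, 0]},
    {"dp": [-34.5, 35, -89], "turn": [0, 0, 0]},
    {"dp": [-34.5, 42, -89], "turn": [0, 0, 0]},
  ],
)

```text
clock: 17.83
eef_pos: [445.4, 8.6, 73.0]
eef_rot: [-1.573, 0.0, -0.005]
wrist_force: [0.4, -0.0, -0.0]
finger_gap: 70.7
```

```bash
python3 snap.py scene s6 230 110 200 150; python3 snap.py top t6 130 150 200 150
```

```text
17.88 [445.2   9.3  72.1] [-0.1  1.  -1.5] 70.7
17.93 [445.5   9.7  72.9] [-0.6 -0.3  0.5] 70.5
```

View pics/s6.png

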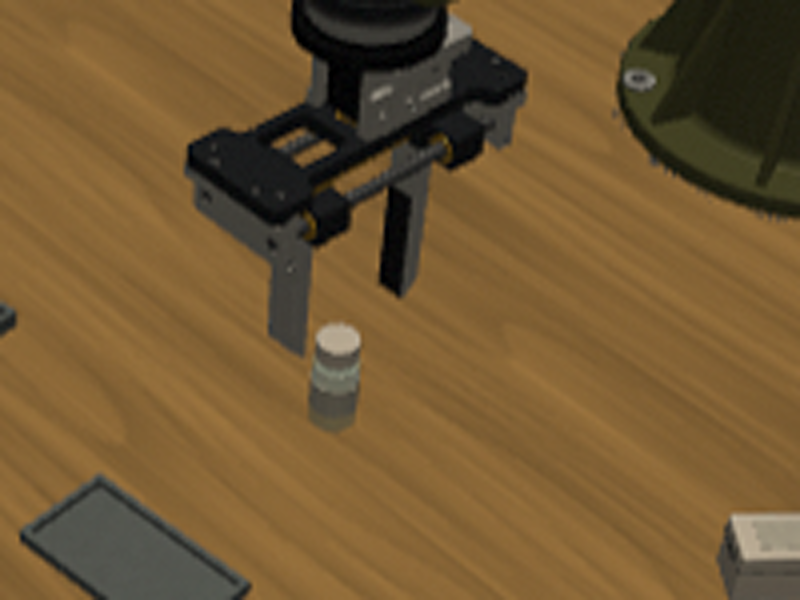

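View pics/t6.png

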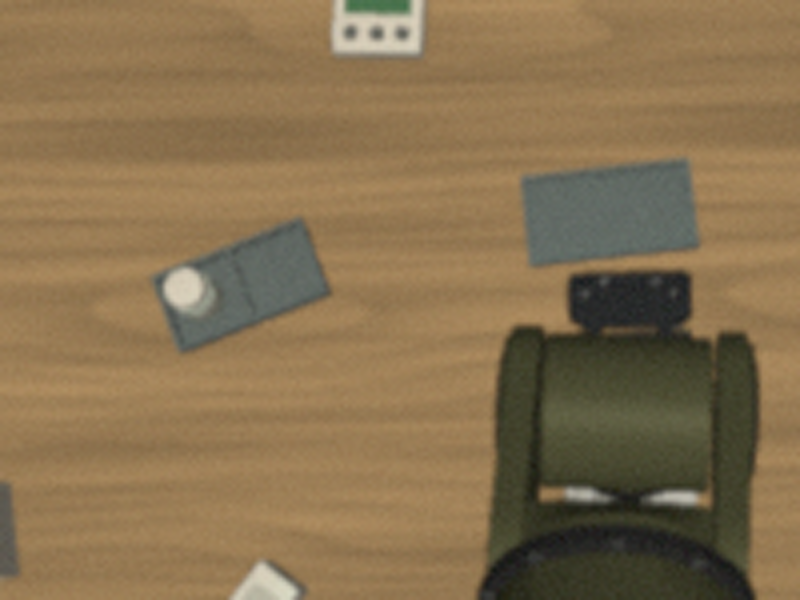

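Vial 1 stands in the left (+y) compartment, with its base at t6 (205,298). Vial 2 is between the fingers, so I descend.

servo_tool(
  commands=[
    {"dp": [0.5, 15, 0], "turn": [0, 0, 0]},
    {"dp": [0.5, 35, 0], "turn": [0, 0, 0]},
    {"dp": [0.5, 50, 0], "turn": [0, 0, 0]},
    {"dp": [0.5, 59, 0], "turn": [0, 0, 0]},
    {"dp": [0.5, 59, 0], "turn": [0, 0, 0]},
  ],
)

```text
clock: 18.35
eef_pos: [445.5, 10.2, 12.9]
eef_rot: [-1.573, 0.004, -0.002]
wrist_force: [-0.6, 0.8, 0.1]
finger_gap: 70.3
```

servo_tool(
  commands=[
    {"dp": [0, 0, 0], "turn": [0, 0, 0]},
    {"dp": [0, 0, 0], "turn": [0, 0, 0]},
    {"dp": [0, 0, 0], "turn": [0, 0, 0]},
    {"dp": [0, 0, 0], "turn": [0, 0, 0]},
    {"dp": [0, 0, 0], "turn": [0, 0, 0]},
  ],
  grip=1,
  force=15,
)

```text
clock: 18.77
eef_pos: [445.8, 10.2, 13.4]
eef_rot: [-1.573, 0.003, -0.002]
wrist_force: [0.8, 0.6, 0.6]
finger_gap: 40.9
```

servo_tool(
  commands=[
    {"dp": [0, 0, 0], "turn": [0, 0, 0]},
    {"dp": [0, 0, 0], "turn": [0, 0, 0]},
    {"dp": [0, 0, 0], "turn": [0, 0, 0]},
    {"dp": [0, 0, 0], "turn": [0, 0, 0]},
    {"dp": [0, 0, 0], "turn": [0, 0, 0]},
  ],
)

```text
clock: 19.18
eef_pos: [446.0, 10.1, 13.6]
eef_rot: [-1.573, 0.003, -0.002]
wrist_force: [-0.7, 0.5, 5.3]
finger_gap: 26.5
```

servo_tool(
  commands=[
    {"dp": [0, -3, 0], "turn": [0, 0, 0]},
    {"dp": [0, -15, 0], "turn": [0, 0, 0]},
    {"dp": [0, -32, 0], "turn": [0, 0, 0]},
    {"dp": [3, -48, 6], "turn": [0, 0, 0]},
    {"dp": [10, -60, 18], "turn": [0, 0, 0]},
  ],
)

```text
clock: 19.6
eef_pos: [456.0, 27.9, 74.8]
eef_rot: [-1.573, 0.002, -0.003]
wrist_force: [-0.0, -0.0, 0.1]
finger_gap: 26.7
```

servo_tool(
  commands=[
    {"dp": [12, 0, 23], "turn": [0, 0, 0]},
    {"dp": [29, 0, 52], "turn": [0, 0, 0]},
    {"dp": [47, 0, 85], "turn": [0, 0, 0]},
    {"dp": [65, 0, 118], "turn": [0, 0, 0]},
    {"dp": [83, 0, 150], "turn": [0, 0, 0]},
  ],
)

```text
clock: 20.02
eef_pos: [539.8, 179.4, 74.2]
eef_rot: [-1.573, 0.003, -0.003]
wrist_force: [0.4, 0.4, -1.3]
finger_gap: 26.8
```

servo_tool(
  commands=[
    {"dp": [13, 2, 25], "turn": [0, 0, 0]},
    {"dp": [25, 6, 47], "turn": [0, 0, 0]},
    {"dp": [31, 14, 59], "turn": [0, 0, 0]},
    {"dp": [32, 26, 61], "turn": [0, 0, 0]},
    {"dp": [32, 38, 61], "turn": [0, 0, 0]},
  ],
)

```text
clock: 20.43
eef_pos: [571.4, 240.4, 34.6]
eef_rot: [-1.574, 0.003, -0.002]
wrist_force: [-0.6, -0.6, -0.5]
finger_gap: 26.6
```

```bash
python3 snap.py scene s7 280 190 200 150
```

```text
20.48 [570.  239.2  31.9] [-0.8 -0.6 -2.8] 26.7
```

View pics/s7.png

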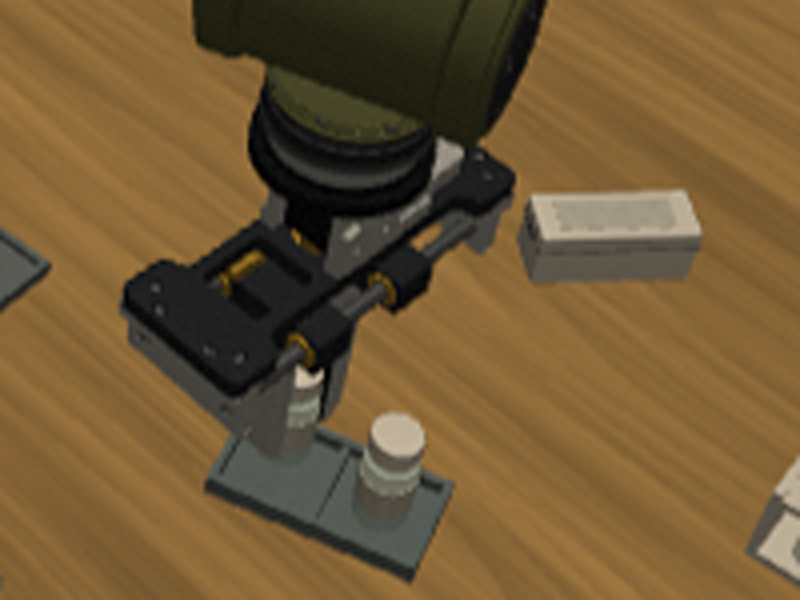

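Vial 1 is upright and vial 2 hangs over the other compartment.

servo_tool(
  commands=[
    {"dp": [1.5, 4, 1], "turn": [0, 0, 0]},
    {"dp": [1.5, 9, 1], "turn": [0, 0, 0]},
    {"dp": [1.5, 12, 1], "turn": [0, 0, 0]},
    {"dp": [1.5, 13, 1], "turn": [0, 0, 0]},
    {"dp": [1.5, 13, 1], "turn": [0, 0, 0]},
  ],
)

```text
clock: 20.9
eef_pos: [571.5, 239.9, 19.0]
eef_rot: [-1.575, 0.007, -0.003]
wrist_force: [-0.1, 0.2, -1.3]
finger_gap: 27.0
```

servo_tool(
  commands=[
    {"dp": [0, 0.5, 0], "turn": [0, 0, 0]},
    {"dp": [0, 1, 0], "turn": [0, 0, 0]},
    {"dp": [0, 1, 0], "turn": [0, 0, 0]},
  ],
)

```text
clock: 21.15
eef_pos: [571.6, 239.8, 18.2]
eef_rot: [-1.575, 0.007, -0.003]
wrist_force: [-0.0, 0.4, -0.6]
finger_gap: 27.0
```

servo_tool(
  commands=[
    {"dp": [0, 0.4, 0], "turn": [0, 0, 0]},
    {"dp": [0, 0.8, 0], "turn": [0, 0, 0]},
    {"dp": [0, 0.8, 0], "turn": [0, 0, 0]},
  ],
)

```text
clock: 21.4
eef_pos: [571.7, 239.9, 17.7]
eef_rot: [-1.575, 0.006, -0.003]
wrist_force: [-0.6, -0.8, 3.5]
finger_gap: 26.6
```

servo_tool(
  commands=[
    {"dp": [0, 0.2, 0], "turn": [0, 0, 0]},
    {"dp": [0, 0.2, 0], "turn": [0, 0, 0]},
    {"dp": [0, 0.2, 0], "turn": [0, 0, 0]},
    {"dp": [0, 0.2, 0], "turn": [0, 0, 0]},
    {"dp": [0, 0.2, 0], "turn": [0, 0, 0]},
  ],
  grip=-0.5,
)

```text
clock: 21.82
eef_pos: [571.7, 239.9, 17.5]
eef_rot: [-1.575, 0.006, -0.003]
wrist_force: [-0.4, 0.4, -0.4]
finger_gap: 56.6
```

servo_tool(
  commands=[
    {"dp": [0, -8, 0], "turn": [0, 0, 0]},
    {"dp": [0, -25, 0], "turn": [0, 0, 0]},
    {"dp": [0, -50, 0], "turn": [0, 0, 0]},
    {"dp": [0, -75, 0], "turn": [0, 0, 0]},
    {"dp": [0, -95, 0], "turn": [0, 0, 0]},
  ],
)

```text
clock: 22.23
eef_pos: [572.6, 240.4, 115.0]
eef_rot: [-1.574, 0.005, -0.003]
wrist_force: [0.9, 0.3, 0.6]
finger_gap: 70.4
```

servo_tool(
  commands=[
    {"dp": [-38, 0, 3], "turn": [0, -6, 0]},
    {"dp": [-78, 0, 6], "turn": [0, -13, 0]},
    {"dp": [-118, 0, 9], "turn": [0, -20, 0]},
    {"dp": [-158, 0, 12], "turn": [0, -27, 0]},
    {"dp": [-195, 0, 14], "turn": [0, -33, 0]},
  ],
)

```text
clock: 22.65
eef_pos: [375.5, 254.8, 116.4]
eef_rot: [-1.571, 0.005, 0.579]
wrist_force: [-0.1, 1.6, 0.5]
finger_gap: 70.8
```

```bash
cat > go.py <<'E'
import sys,numpy as np
from cell import manip
from scipy.spatial.transform import Rotation as Ro
# target x y z yawdeg -> dp, turn
x,y,z,w=map(float,sys.argv[1:5]);s=manip.read_state()
R=Ro.from_euler("xyz",s["eef_rot"]);T=Ro.from_euler("xyz",[-np.pi/2,0,np.radians(w)])
print(np.round(s["eef_pos"],1),"dp",np.round(R.inv().apply(np.array([x,y,z])-s["eef_pos"]),1),"turn",np.round(np.degrees((R.inv()*T).as_rotvec()),1))
E
python3 go.py 343.7 257.8 100 51.9
```

```text
[375.5 254.8 116.4] dp [-24.9  16.5  19.9] turn [ -0.  -18.7  -0.3]
```

servo_tool(
  commands=[
    {"dp": [-12, 6, 10], "turn": [0, -7, 0]},
    {"dp": [-22, 15, 18], "turn": [0, -14, 0]},
    {"dp": [-25, 30, 20], "turn": [0, -18.7, -0.3]},
    {"dp": [-25, 45, 20], "turn": [0, -18.7, -0.3]},
    {"dp": [-25, 50, 20], "turn": [0, -18.7, -0.3]},
  ],
)

```text
clock: 23.07
eef_pos: [342.7, 257.5, 65.7]
eef_rot: [-1.57, 0.001, 0.906]
wrist_force: [0.2, -0.4, 0.3]
finger_gap: 70.7
```

```bash
python3 snap.py scene s8 350 160 200 150; python3 snap.py top t8 130 230 160 120; python3 go.py 343.7 257.8 13 51.9
```

```text
23.12 [342.9 257.4  65.5] [-1.4  0.2 -1.3] 70.4
23.17 [343.3 257.6  66.4] [ 1.  -0.1 -0.2] 70.5
[343.3 257.6  66.4] dp [ 0.5 53.4 -0.3] turn [-0.1 -0.1 -0.1]
```

View pics/s8.png

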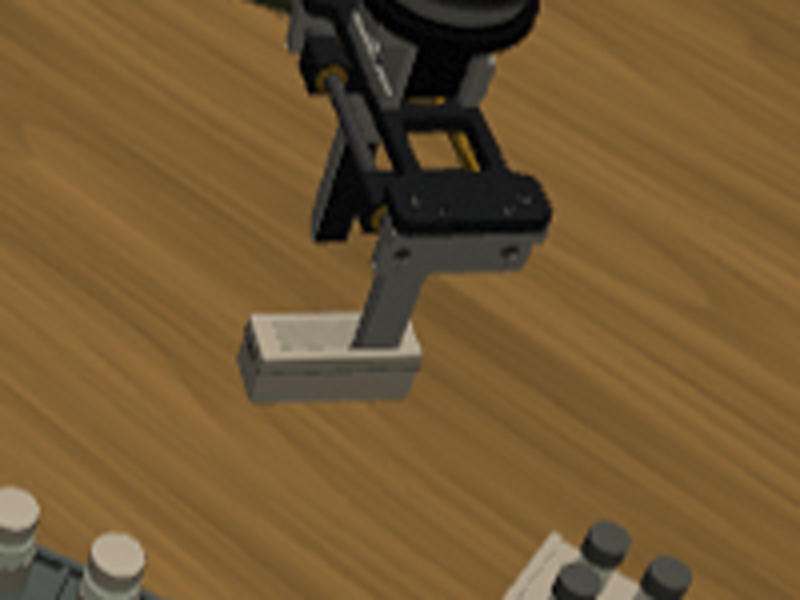

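Run:
```python
from h import *
c=load("s8")
d=np.array([np.cos(.906),np.sin(.906)])
C=np.array([343.3,257.6])
for z in(66,13):
  for r in (-41,41): 
    print(z,r,(proj(c,[*(C+r*d),z])[0]-[350,160])*4)
n=np.array([-d[1],d[0]])
print([((proj(c,[*(C+a*42*n+b*16*d),36])[0]-[350,160])*4).round() for a,b in((1,1),(1,-1),(-1,-1),(-1,1))])
```

```text
66 -41 [323.85149479 233.08499709]
66 41 [367.69036301 351.18468001]
13 -41 [301.83680644 302.53521335]
13 41 [342.91758163 420.30775388]
[array([421., 351.]), array([403., 305.]), array([244., 310.]), array([259., 356.])]
```

The predicted box corners match the picture within 1–2 px, and the lowered fingers clear both long sides. Descend and close.

servo_tool(
  commands=[
    {"dp": [0.5, 15, 0], "turn": [0, 0, 0]},
    {"dp": [0.5, 32, 0], "turn": [0, 0, 0]},
    {"dp": [0.5, 46, 0], "turn": [0, 0, 0]},
    {"dp": [0.5, 53, 0], "turn": [0, 0, 0]},
    {"dp": [0.5, 53, 0], "turn": [0, 0, 0]},
  ],
)

```text
clock: 23.58
eef_pos: [343.5, 257.8, 13.0]
eef_rot: [-1.569, 0.002, 0.904]
wrist_force: [0.0, -0.6, -0.3]
finger_gap: 70.7
```

servo_tool(
  commands=[
    {"dp": [0, 0, 0], "turn": [0, 0, 0]},
    {"dp": [0, 0, 0], "turn": [0, 0, 0]},
    {"dp": [0, 0, 0], "turn": [0, 0, 0]},
    {"dp": [0, 0, 0], "turn": [0, 0, 0]},
    {"dp": [0, 0, 0], "turn": [0, 0, 0]},
  ],
  grip=1,
  force=25,
)

```text
clock: 24.0
eef_pos: [343.7, 258.0, 13.4]
eef_rot: [-1.569, 0.001, 0.904]
wrist_force: [0.2, -0.8, -0.1]
finger_gap: 40.4
```

servo_tool(
  commands=[
    {"dp": [0, 0, 0], "turn": [0, 0, 0]},
    {"dp": [0, 0, 0], "turn": [0, 0, 0]},
    {"dp": [0, 0, 0], "turn": [0, 0, 0]},
    {"dp": [0, 0, 0], "turn": [0, 0, 0]},
    {"dp": [0, 0, 0], "turn": [0, 0, 0]},
  ],
)

```text
clock: 24.42
eef_pos: [343.8, 258.0, 13.7]
eef_rot: [-1.57, 0.001, 0.904]
wrist_force: [-0.6, -0.0, 5.1]
finger_gap: 32.0
```

servo_tool(
  commands=[
    {"dp": [0, -3, 0], "turn": [0, 0, 0]},
    {"dp": [0, -15, 0], "turn": [0, 0, 0]},
    {"dp": [0, -35, 0], "turn": [0, 0, 0]},
    {"dp": [0, -55, 0], "turn": [0, 0, 0]},
    {"dp": [0, -70, 0], "turn": [0, 0, 0]},
  ],
)

```text
clock: 24.83
eef_pos: [344.0, 258.1, 85.1]
eef_rot: [-1.57, 0.001, 0.904]
wrist_force: [-0.2, -0.3, -0.7]
finger_gap: 31.9
```

```bash
python3 go.py 605.7 24.2 85 5.03
```

```text
[344.  258.1  85.1] dp [-2.200e+01 -2.000e-01 -3.503e+02] turn [-0.  46.8 -0.1]
```

servo_tool(
  commands=[
    {"dp": [-1, 0, -16], "turn": [0, 2, 0]},
    {"dp": [-3, 0, -46], "turn": [0, 6, 0]},
    {"dp": [-5, 0, -80], "turn": [0, 11, 0]},
    {"dp": [-7, 0, -115], "turn": [0, 16, 0]},
    {"dp": [-9, 0, -150], "turn": [0, 21, 0]},
  ],
)

```text
clock: 25.25
eef_pos: [457.2, 157.1, 85.1]
eef_rot: [-1.57, 0.001, 0.534]
wrist_force: [-0.4, 0.8, -1.6]
finger_gap: 31.8
```

```bash
python3 go.py 605.7 24.2 85 5.03
```

```text
[457.2 157.1  85.1] dp [ 6.020e+01 -1.000e-01 -1.899e+02] turn [-0.  25.6 -0.1]
```

servo_tool(
  commands=[
    {"dp": [12, 0, -38], "turn": [0, 6, 0]},
    {"dp": [23, 0, -74], "turn": [0, 12, 0]},
    {"dp": [34, 0, -108], "turn": [0, 17, 0]},
    {"dp": [43, 0, -136], "turn": [0, 21, 0]},
    {"dp": [50, 0, -158], "turn": [0, 23.5, 0]},
  ],
)

```text
clock: 25.67
eef_pos: [582.0, 44.5, 84.8]
eef_rot: [-1.571, 0.001, 0.118]
wrist_force: [-1.0, 0.0, -0.3]
finger_gap: 31.6
```

```bash
python3 go.py 605.7 24.2 40 5.03
```

```text
[582.   44.5  84.8] dp [ 21.2  44.7 -23. ] turn [-0.   1.8 -0.1]
```

servo_tool(
  commands=[
    {"dp": [10, 3, -12], "turn": [0, 1, 0]},
    {"dp": [18, 10, -20], "turn": [0, 1.8, 0]},
    {"dp": [21, 22, -23], "turn": [0, 1.8, 0]},
    {"dp": [21, 35, -23], "turn": [0, 1.8, 0]},
    {"dp": [21, 44, -23], "turn": [0, 1.8, 0]},
  ],
)

```text
clock: 26.08
eef_pos: [604.3, 24.5, 38.5]
eef_rot: [-1.57, 0.004, 0.088]
wrist_force: [0.3, 0.4, -1.6]
finger_gap: 32.0
```

```bash
python3 snap.py scene s9 190 180 160 120; python3 snap.py top t9 210 150 160 120; python3 go.py 605.7 24.2 18.5 5.03
```

```text
26.13 [603.5  24.7  37.1] [-1.1 -0.2 -2.9] 32.2
26.18 [603.8  24.8  38.4] [-0.5 -0.3 -0.3] 32.0
[603.8  24.8  38.4] dp [ 1.9 19.9 -0.8] turn [-0.   0.  -0.3]
```

View pics/s9.png

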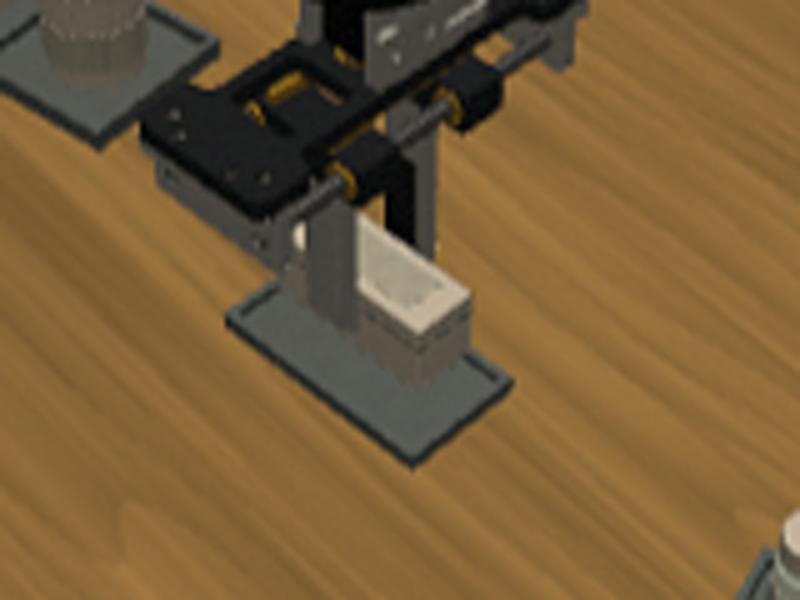

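View pics/t9.png

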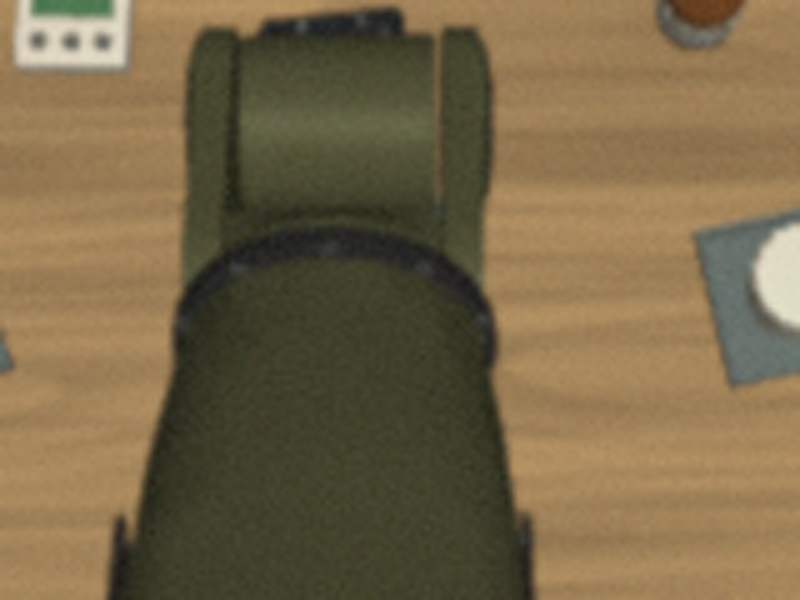

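Run:
```python
from h import *
c=load("s9");w=.088
d=np.array([np.cos(w),np.sin(w)]);n=np.array([-d[1],d[0]]);C=np.array([603.5,24.7])
for z in (60,24): print(z,[((proj(c,[*(C+42*n+b*16*d),z])[0]-[190,180])*5).round() for b in(1,-1)])
a=np.radians(5.03);d=np.array([np.cos(a),np.sin(a)]);n=np.array([-d[1],d[0]]);C=np.array([605.7,24.2])
print([((proj(c,[*(C+y*56*n+x*30*d),9])[0]-[190,180])*5).round() for x,y in((1,1),(1,-1),(-1,-1),(-1,1))])
```

```text
60 [array([416., 331.]), array([471., 289.])]
24 [array([415., 390.]), array([469., 348.])]
[array([410., 454.]), array([222., 309.]), array([323., 237.]), array([511., 374.])]
```

The predicted box corners agree with the image: (416,331) predicted, (415,330) seen. The box lies inside the tray outline with room all round. Lowering.

servo_tool(
  commands=[
    {"dp": [2, 5, -0.5], "turn": [0, 0, -0.2]},
    {"dp": [2, 12, -0.5], "turn": [0, 0, -0.2]},
    {"dp": [2, 17, -0.5], "turn": [0, 0, -0.2]},
    {"dp": [2, 19.5, -0.5], "turn": [0, 0, -0.2]},
    {"dp": [2, 19.5, -0.5], "turn": [0, 0, -0.2]},
  ],
)

```text
clock: 26.6
eef_pos: [605.5, 24.6, 18.3]
eef_rot: [-1.57, 0.003, 0.088]
wrist_force: [1.0, -0.2, -1.8]
finger_gap: 31.7
```

servo_tool(
  commands=[
    {"dp": [0, 0.4, 0], "turn": [0, 0, 0]},
    {"dp": [0, 0.9, 0], "turn": [0, 0, 0]},
    {"dp": [0, 0.9, 0], "turn": [0, 0, 0]},
  ],
)

```text
clock: 26.85
eef_pos: [605.6, 24.6, 17.8]
eef_rot: [-1.57, 0.002, 0.088]
wrist_force: [-1.4, 0.2, 0.6]
finger_gap: 31.9
```

servo_tool(
  commands=[
    {"dp": [0, 0.4, 0], "turn": [0, 0, 0]},
    {"dp": [0, 0.7, 0], "turn": [0, 0, 0]},
    {"dp": [0, 0.7, 0], "turn": [0, 0, 0]},
  ],
)

```text
clock: 27.1
eef_pos: [605.7, 24.6, 17.8]
eef_rot: [-1.57, 0.002, 0.088]
wrist_force: [-4.6, 0.2, 6.3]
finger_gap: 31.6
```

servo_tool(
  commands=[
    {"dp": [0, 0, 0], "turn": [0, 0, 0]},
    {"dp": [0, 0, 0], "turn": [0, 0, 0]},
    {"dp": [0, 0, 0], "turn": [0, 0, 0]},
    {"dp": [0, 0, 0], "turn": [0, 0, 0]},
    {"dp": [0, 0, 0], "turn": [0, 0, 0]},
  ],
  grip=-0.5,
)

```text
clock: 27.52
eef_pos: [605.7, 24.6, 17.7]
eef_rot: [-1.57, 0.002, 0.088]
wrist_force: [0.1, -0.1, -0.5]
finger_gap: 61.8
```

servo_tool(
  commands=[
    {"dp": [0, -8, 0], "turn": [0, 0, 0]},
    {"dp": [0, -25, 0], "turn": [0, 0, 0]},
    {"dp": [0, -50, 0], "turn": [0, 0, 0]},
    {"dp": [0, -80, 0], "turn": [0, 0, 0]},
    {"dp": [0, -110, 0], "turn": [0, 0, 0]},
  ],
)

```text
clock: 27.93
eef_pos: [605.6, 24.5, 129.3]
eef_rot: [-1.57, 0.002, 0.088]
wrist_force: [-0.1, 0.3, -0.0]
finger_gap: 70.7
```

servo_tool(
  commands=[
    {"dp": [-35, 0, 0], "turn": [0, 0, 0]},
    {"dp": [-75, 0, 0], "turn": [0, 0, 0]},
    {"dp": [-115, 0, 0], "turn": [0, 0, 0]},
    {"dp": [-155, 0, 0], "turn": [0, 0, 0]},
    {"dp": [-190, 0, 0], "turn": [0, 0, 0]},
  ],
)

```text
clock: 28.35
eef_pos: [414.0, 7.7, 129.9]
eef_rot: [-1.57, 0.002, 0.088]
wrist_force: [0.6, -0.6, 0.5]
finger_gap: 70.5
```

servo_tool(
  commands=[
    {"dp": [-15, -10, 0], "turn": [0, 0, 0]},
    {"dp": [-25, -20, 0], "turn": [0, 0, 0]},
    {"dp": [-25, -20, 0], "turn": [0, 0, 0]},
    {"dp": [-25, -20, 0], "turn": [0, 0, 0]},
  ],
)

```text
clock: 28.68
eef_pos: [389.7, 5.5, 150.7]
eef_rot: [-1.571, -0.0, 0.088]
wrist_force: [-0.1, -0.1, 0.6]
finger_gap: 70.8
```

```bash
python3 snap.py scene s10 140 130 280 210; python3 snap.py top t10 150 120 300 200
```

```text
28.73 [389.8   5.5 150.1] [-0.2 -0.   0.6] 70.9
28.78 [389.7   5.5 149.7] [0.4 0.2 0.4] 70.6
```

View pics/s10.png

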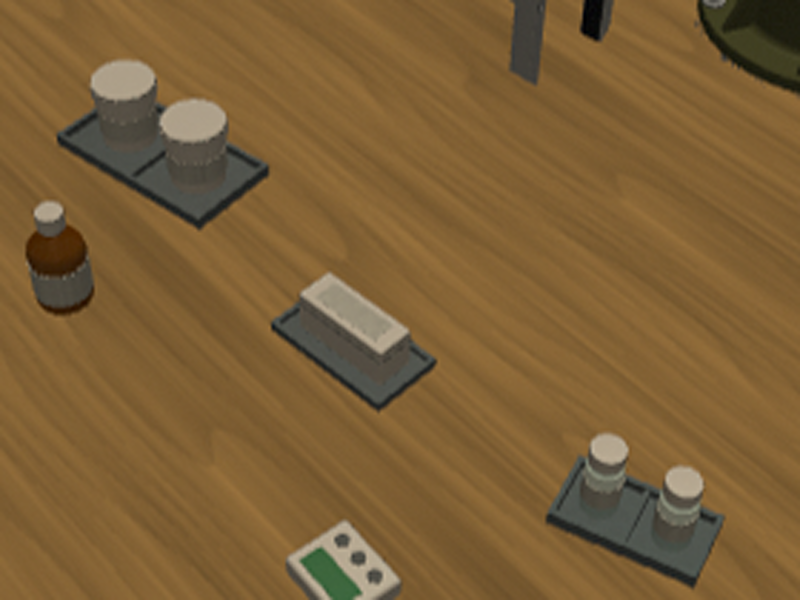

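View pics/t10.png

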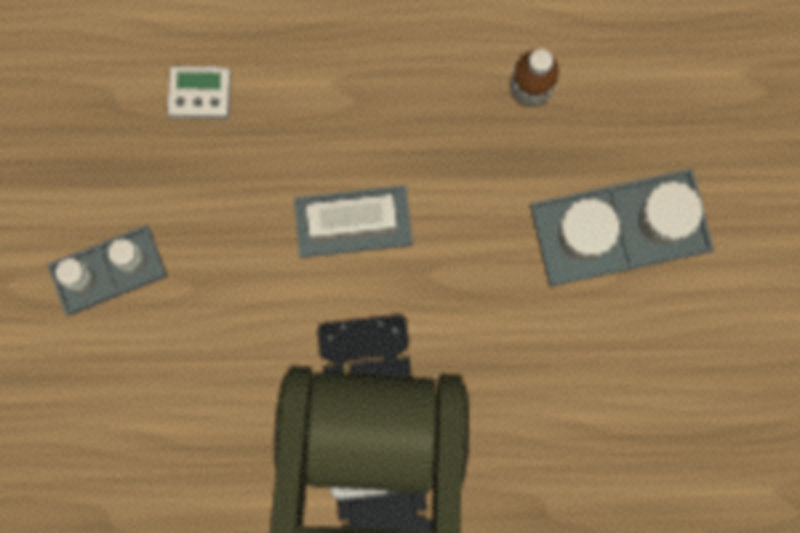

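Everything stands in place, and the bottle and timer look untouched. Before handing in, I'll check positions and heights from both views.

Run:
```python
from h import *
T=load("t10");S=load("s10");T0=load("top0")
gT,wT=masks(T);_,s,v=cv2.split(cv2.cvtColor(S["img"],cv2.COLOR_RGB2HSV));wS=((s<95)&(v>140)).astype(np.uint8)
def comp(m,p):
    k,l,st,ce=cv2.connectedComponentsWithStats(m);ys,xs=np.nonzero(l>0);j=np.argmin((xs-p[0])**2+(ys-p[1])**2);i=l[ys[j],xs[j]];return l==i,ce[i],st[i]
tr={"cup":((592.5,-238),10.75),"vial":((563.2,264.3),20.6),"slide":((605.7,24.2),5.03)}
for nm,t,X in[("cupA","cup",(585,-199,64)),("cupB","cup",(599,-277,64)),("v1","vial",(554,287.5,64)),("v2","vial",(572,240,64)),("box","slide",(605.7,24.6,40))]:
    m,a,st=comp(wT,proj(T,X)[0]);m2,b,sb=comp(wS,proj(S,X)[0]);P=tri(T,a,S,b)
    c,w=tr[t];w=np.radians(w);d=onz(T,a,X[2])[0,:2]-c;q=P[:2]-c;f=lambda d:(round(d[0]*np.cos(w)+d[1]*np.sin(w),1),round(-d[0]*np.sin(w)+d[1]*np.cos(w),1))
    ys,xs=np.nonzero(m);D=T["depth"][ys,xs];o,r=rays(T,np.c_[xs,ys]);zz=np.median((o+r*D[:,None])[:,2])
    print(nm,"tri",P.round(1),"tray-frame",f(q),f(d),"depth z",zz.round(1),sb[4])
    if nm=="box": r=cv2.minAreaRect(onz(T,np.c_[xs,ys],40)[:,:2].astype(np.float32));print(r)
for p in((224,155),(352,142)): print("bystander",comp(masks(T0)[1],p)[1].round(2),comp(wT,p)[1].round(2))
```

```text
cupA tri [ 584.  -199.8   63.5] tray-frame (np.float64(-1.2), np.float64(39.1)) (np.float64(-1.1), np.float64(39.0)) depth z 64.4 269
cupB tri [ 598.1 -278.6   63.2] tray-frame (np.float64(-2.1), np.float64(-40.9)) (np.float64(-2.1), np.float64(-40.8)) depth z 64.3 248
v1 tri [552.  286.9  60.5] tray-frame (np.float64(-2.5), np.float64(25.1)) (np.float64(-3.2), np.float64(23.9)) depth z 63.0 117
v2 tri [569.1 238.3  60.4] tray-frame (np.float64(-3.6), np.float64(-26.4)) (np.float64(-4.2), np.float64(-27.4)) depth z 62.6 109
box tri [604.7  25.2  38.3] tray-frame (np.float64(-0.9), np.float64(1.1)) (np.float64(-0.9), np.float64(0.7)) depth z 40.0 447
((604.63623046875, 25.188325881958008), (34.31960678100586, 86.39990234375), 4.6752705574035645)
bystander [224.2  155.45] [224.31 155.45]
bystander [352.5 142.5] [352.5 142.5]
```

```bash
python3 -c "
from cell import manip
print(manip.sign_off())"
```

```text
the job is handed in; nothing more can be done
None
```

All five items are in their trays, and I handed the job in at about 29 s on the robot's clock. I placed the two cups first, then the two vials, then the slide box. Each was lowered until the wrist felt 3.5–7.5 N of contact and then released, not dropped.

**Last checks, from both cameras:**
- **Cups:** within about 2 mm of their compartment centres, lid tops at 63–64 mm (64 expected).
- **Slide box:** within about 1 mm of the tray centre and about 0.4° of its long axis, top at 38–40 mm (40 expected).
- **Vials:** inside their compartments, about 3–5 mm off centre against 9.5 mm of room.
- **Bottle and timer:** unmoved, within about 0.1 pixel.

**One disagreement:** triangulation put the vial tops at about 60.5 mm and the depth image at 63 mm, against 64 expected. I think the vials' clear sides leaked into the white cap mask. They stand upright in the pictures, and the contact height was as expected for both.

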